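Seat a roller cone in its test cup and rock it

ROBOT

A 6-joint arm with a two-finger parallel gripper is mounted at the origin on the work surface. World frame = base frame: x ahead of the robot, y to its left, z up, the work surface at z = 0. Lengths are in m, angles in rad, forces in N, time in s.
With the tool pointing down it reaches from about 0.3 to 0.775 m from the base axis. Payload 14.6 kg.
Tool frame: the origin (TCP) lies between the finger pads; the fingertips stand 8 mm ahead of it and the grasp point (between the pads) lies 11 mm behind it (ctrl.tip_reach is the distance from the TCP to the fingertips, in m); y points along the fingers, z is the direction in which the jaws open and shut, and the axes are right-handed (so a half turn about y gives the same grasp; the last joint's range is limited). The gripper opens to 94 mm and grips with 3 to 60 N. Pads are 16 mm wide; open, the fingers measure 119 mm over their backs; the gripper's body (75 mm by 177 mm) begins 78 mm behind the grasp point.
Start: joints at [1.211, 0.3, 1.521, -0, 1.321, -0.067], TCP at [0.159, 0.527, 0.213] pointing down, gripper open.
Joint ranges: [-3.03, 3.03], [-0.79, 2.21], [0.23, 2.52], [-1.04, 4.18], [0, 3.07], [-2.55, 2.55]. Speed limits (rad/s): [2.22, 2.22, 2.57, 3.14, 3.14, 3.14].

INTERFACE

Orientations are given as [roll, pitch, yaw] about the fixed x, y, z axes, in that order (R = Rz(yaw) Ry(pitch) Rx(roll)).
In Python, from station import ctrl gives the robot as it stands.
- The arm moves only by the tool play_rows, never from a script. Its arguments are lists of equal length, an entry for each row: "twist": the turn, a rotation vector about the world's x, y, z as a fraction of full scale, a list of three; "travel": the shift along the world's x, y, z as a fraction of full scale, a list of three; "grip": the gripper's target within -1 to 1 (shut at 1, half-way at 0, fully open at -1). A call has 1 to 12 rows; each row shifts and turns the commanded pose from where the row before left it; what a row does not reach is not made up. Full scale, the value 1, is 5 cm for a shift and 90 degrees for a turn. A row lasts 1/10 s, in which the tool goes at most 50 mm and 8.59 degrees, less where a joint would pass 70% of its speed; a pose out of reach is approached as far as the arm can. A call with a number of a shift or a turn outside -1 to 1 is refused whole. A call with a gripper value outside its range is refused whole. The fingers move at their own pace and stop on an object; "force" is the grip in N (left out, the last holds). Time passes only in rows, so rows that do not move let the fingers close. It gives the time, the measured TCP pose, the force and the opening at its end, in the units of the state.
- ctrl.get_obs(): the state, without advancing time (a new reading comes with each control period).
- ctrl.camera(name): name is "scene" or "top" or "wrist"; returns a dict with "img" (480x640x3 uint8, red, green, blue), "vfov" (degrees; the focal length in pixels is half the picture's height over the tangent of half this angle, whatever the lens; pixels are square), "cx", "cy" (the principal point, pixels), "k1" (the pictures are not rectified: a ray, as slopes to the right and down, at radius r is drawn at 1 + k1 r^2 times it, then the intrinsics apply), "rvec" (rotation vector, rad) and "tvec" (3), from world to camera coordinates, as OpenCV has them. Camera axes: x right, y down, z forward; pixel columns grow to the right and rows downward; lengths in m; the calibration is good to about 2 mm. A picture is of the moment at which its call begins. There is no depth.
- ctrl.hand_in(): hands the job in, once; it reports no verdict.
Trained networks look in a picture, given as the dict that the camera call returned (one of the last four; its "shot" number tells which), for a name from the list of things; names that differ only in an ending like _2 or _b are one class to them, and where a whole thing is asked for, a point or a joint stands for the part that bears it (a point fixed in the world has none). Each returns a list of dicts, best first, with "confidence" (0 to 1); they miss things now and then, are a little off and sometimes report something else, mostly with a low value. They report only what shows in the picture. A call takes as long as a camera call. They do not tell look-alikes from the thing itself.
- ctrl.boxes_of(name, picture): "point" ([column, row] in pixels, amid what is visible of it).
- ctrl.trace(name, picture): "pixels" (480x640 bool, what is visible of it) and "point" ([column, row] in pixels, amid what is visible of it).
The state is a dict: "time_s": time; "qpos": joint angles; "joint_vel": joint speeds; "tau": joint torques, N m; "ee_pos": TCP position; "eef_rot": TCP orientation; "force": force on the tool from outside, world axes, zero at the start; "moment": the same for the moment, N m; "grip_width": finger opening in m.
Only numpy, scipy, OpenCV 4.12 (cv2) and the standard library are available. Lean on these libraries where they do the work, as an engineer would, in place of code of your own. Each camera call takes 0.05 s, during which the arm holds its last target.

TASK

Take the larger of the two roller cones out of the blue tray by its cross bar and lower it slowly, by feel and without a knock, fully home into the larger cup, its bar in line with the two marks on the cup's rim. Press it down gently with about 10 newtons (never more than 25), hold that half a second, and with the push kept on check that it rocks free: turn it at least 20 degrees anticlockwise as seen from above, then at least 20 degrees clockwise past the marks. Then turn the bar back in line with the marks and let go, leaving the cone seated and upright, and leave the smaller cone standing where it is.

Things in the scene. Friction and masses are not known exactly. Their poses are not given: they have to be found in the camera images.
- cone_bar (a point): centre of the larger cone's cross bar, where to grip it. The loose 0.42 kg steel cone stands nose down, 70 mm tall: roller taper, flange, stem 18 mm wide and 22 mm high, and on top a bar 60 mm long, 14 mm thick, 20 mm high. This point is 60 mm above the nose's underside. x runs along the bar, y across its thickness, z up the cone's axis; either half turn of the bar is equal
- cone_end (a point): middle of the +x end face of the same bar, 30 mm from cone_bar. How it seats: the bore is rigid and oiled (friction about 0.2), so a cone gripped off-centre rides up on one side and one let free centres itself. The cone's weight, about 4 N, rests on the cup besides any push
- cone_nose (a point): centre of the underside of the same cone's nose, 60 mm straight below cone_bar. From here up: a taper 25 mm high, 34 mm in diameter at the nose and 54 mm at the top (22 degrees half angle), then the flange, 54 mm wide and 3 mm thick
- cup: larger cup stand, fixed to the bench: grey plate 110 x 110 x 10 mm and grey collar, 94 mm wide, up to 26 mm. In the collar a steel seat 80 mm wide is clamped, with a conical bore open at the top: 52 mm wide at the rim, 22 degrees half angle, 26 mm deep. Origin under its centre on the bench; z up; x runs through the two dark marks (2 mm high) on the rim
- cup_mouth (a point): point on the larger cup's axis, 45 mm above the bench. The seat is clamped firmly at a height that is set differently each time and NOT measured: its rim is 0 to 20 mm above this point. With the cone home its nose is 22 mm below the rim and its bar's centre 38 mm above it. Axes as cup
- smallcone_bar (a point): centre of the cross bar of the smaller cone, of the same shape at 0.7 of the size (49 mm tall, bar 42 mm long), standing in the same tray; to be left alone
- smallcup: smaller cup stand, 0.7 of the size in its bore (36 mm wide at the rim), same plate, fixed to the bench, rim 45 to 65 mm up; not used. Origin under its centre
- tray: shallow blue tray, 170 by 260 mm (x by y), walls 20 mm high and 4 mm thick, floor 4 mm thick, fixed to the bench; both cones stand in it about 120 mm apart. Origin under its centre
There are look-alikes about, which are no part of the job. Leave any green or red look-alike of the part that bears cone_bar alone.

How it is judged:
By the outcome, as a careful person would: the job done as asked, in the order asked, and still so for the second after the job is handed in, with the robot touching nothing.
It also fails if it takes over 70 s, if anything falls off the work surface, if the arm or the gripper's body presses on something with over 40 N, if the wrist force passes 120 N, or if a joint passes its speed limit or range.

## Working session

There is one attempt and no reset: what is moved stays moved. The work goes in short steps, Python scripts to look and compute and a tool call to move; the robot and the scene stay as the last step left them, time stands still between calls to the robot, and variables do not carry over. Pictures are saved under pics/ and viewed, and the job is handed in when it is done.

Besides the shell and the picture viewer there is one more tool, called after "Emit:" by a JSON object that holds its "name" and its "arguments", one argument or row to a line. play_rows: Moves the arm, as the interface text tells. Its arguments: {"type":"object","properties":{"twist":{"type":"array"},"travel":{"type":"array"},"grip":{"type":"array"},"force":{"type":"number"}},"required":["twist","travel","grip"]}

```bash
ls; mkdir -p pics; cat > h.py <<'E'
import numpy as np, cv2
from station import ctrl
def K(c):
    f=240/np.tan(np.radians(c['vfov'])/2); return f
def proj(c,P):
    R=cv2.Rodrigues(np.array(c['rvec'],float))[0]; p=R@np.array(P,float)+np.array(c['tvec'])
    s=p[:2]/p[2]; s=s*(1+c['k1']*(s@s)); return s*K(c)+np.array([c['cx'],c['cy']])
def ray(c,uv):
    d=(np.array(uv,float)-[c['cx'],c['cy']])/K(c); s=d.copy()
    for _ in range(30): s=d/(1+c['k1']*(s@s))
    R=cv2.Rodrigues(np.array(c['rvec'],float))[0]
    return -R.T@np.array(c['tvec']), R.T@np.array([s[0],s[1],1])
def atz(c,uv,z):
    o,d=ray(c,uv); return o+d*(z-o[2])/d[2]
def save(c,n): cv2.imwrite('pics/'+n,c['img'][:,:,::-1])
def tri(obs):
    A=np.zeros((3,3));b=np.zeros(3)
    for c,uv in obs:
        o,d=ray(c,uv);d/=np.linalg.norm(d);M=np.eye(3)-np.outer(d,d);A+=M;b+=M@o
    return np.linalg.solve(A,b)
E
cat > a.py <<'E'
from h import *
print(ctrl.get_obs())
for n in ['top','scene','wrist']:
    c=ctrl.camera(n); save(c,n+'0.png')
    print(n,K(c),c['k1'],c['tvec'])
    for nm in ['cone_bar','cone_end','cone_nose','cup','cup_mouth','smallcone_bar','smallcup','tray']:
        try: print(nm,[(np.round(x['point'],1).tolist(),round(x['confidence'],2)) for x in ctrl.boxes_of(nm,c)])
        except Exception as e: print(nm,e)
E
python3 a.py
```

```text
pics
{'time_s': 0.0, 'qpos': array([ 1.21140755e+00,  3.00434417e-01,  1.52157480e+00,  8.36054711e-07,
        1.32071542e+00, -6.66125820e-02]), 'joint_vel': array([ 0.00088401,  0.00035836, -0.00119106,  0.00160831, -0.00207035,
        0.00140682]), 'tau': array([ 1.85030731e-03, -5.31810451e+01, -3.52742565e+01,  7.09202746e-02,
        2.43278418e-02, -1.22214001e-04]), 'ee_pos': array([0.15865559, 0.52635341, 0.21290911]), 'eef_rot': array([-1.57192575e+00,  7.61569176e-05, -2.92776446e-01]), 'force': array([-0.05108034, -0.4918288 ,  0.49031487]), 'moment': array([ 0.02955839,  0.05142115, -0.01425957]), 'grip_width': 0.09383674569144464}
top 565.7480935047604 -0.08238278855792285 [-0.06571766  0.46413759  1.18461225]
cone_bar [([417.1, 285.7], 0.96), ([376.2, 290.7], 0.94), ([483.9, 235.4], 0.82), ([419.0, 222.9], 0.58)]
cone_end [([484.3, 233.7], 0.95), ([415.4, 221.3], 0.92), ([417.6, 283.1], 0.76), ([373.7, 287.0], 0.75)]
cone_nose [([373.8, 286.2], 0.91), ([418.6, 217.3], 0.87), ([417.8, 286.8], 0.63), ([481.2, 235.9], 0.57)]
cup [([149.0, 199.4], 0.64)]
cup_mouth [([149
[... 191 characters left out ...]
  1.45604021]
cone_bar [([201.9, 169.4], 0.96), ([233.3, 195.7], 0.89), ([305.8, 193.4], 0.89)]
cone_end [([278.5, 177.1], 0.86), ([201.9, 171.8], 0.78), ([310.3, 190.7], 0.67), ([229.3, 199.6], 0.57)]
cone_nose [([228.0, 198.9], 0.83), ([311.0, 192.6], 0.76), ([204.1, 165.4], 0.74), ([281.5, 176.4], 0.57), ([435.1, 378.1], 0.48)]
cup [([432.8, 378.5], 0.77)]
cup_mouth [([434.6, 380.1], 0.88), ([254.2, 233.2], 0.28)]
smallcone_bar [([255.5, 232.5], 0.61)]
smallcup [([366.4, 308.7], 0.62)]
tray [([243.7, 232.1], 0.78)]
wrist 422.9848484710414 -0.04899298103832507 [-0.55079656 -0.02611892  0.3911538 ]
cone_bar []
cone_end []
cone_nose []
cup []
cup_mouth []
smallcone_bar []
smallcup []
tray []
```

View pics/top0.png

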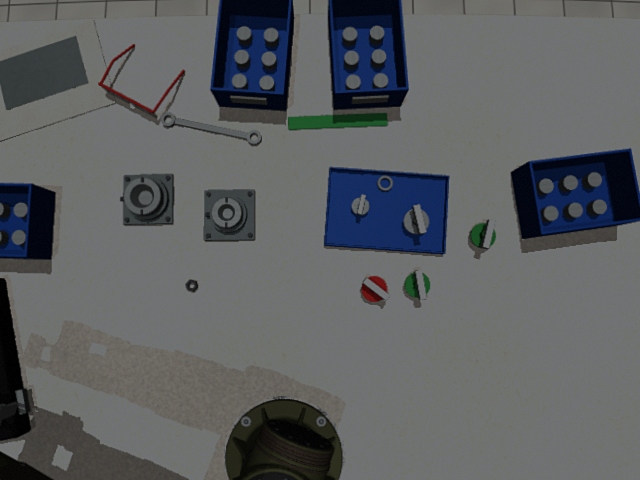

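View pics/scene0.png

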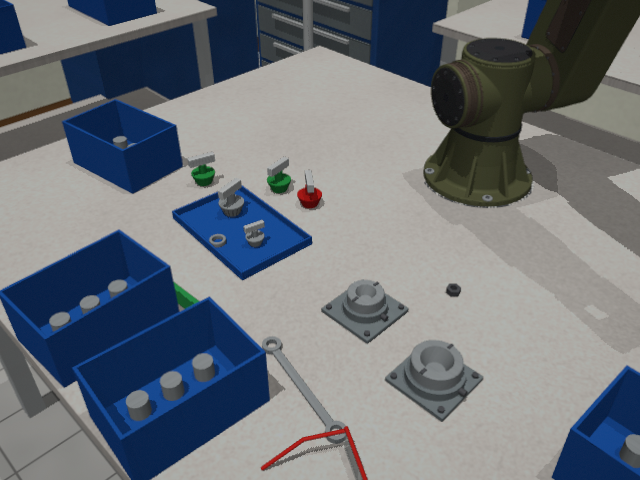

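View pics/wrist0.png

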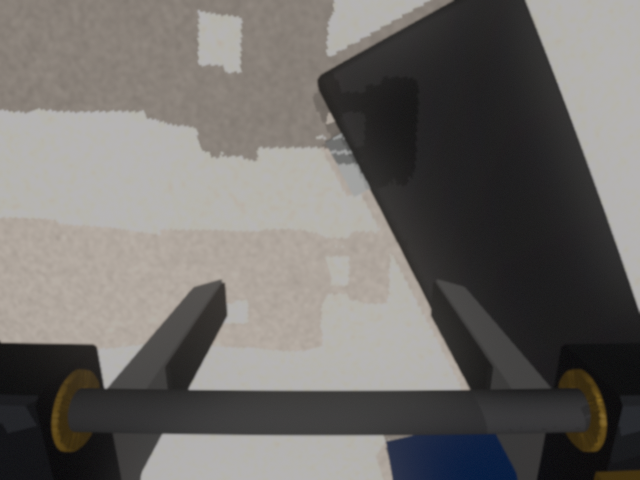

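Top view: the steel large cone is at about (417,218) in the tray and the small cone at (360,206). The larger cup is at (148,198). Green and red look-alikes stand outside the tray. Next I'll zoom in.

```bash
cat > b.py <<'E'
from h import *
t=ctrl.camera('top'); s=ctrl.camera('scene')
np.savez('t.npz',**{k:t[k] for k in ['img','vfov','cx','cy','k1','rvec','tvec']})
np.savez('s.npz',**{k:s[k] for k in ['img','vfov','cx','cy','k1','rvec','tvec']})
def crop(c,u,v,r=32,k=9):
    i=c['img'][v-r:v+r,u-r:u+r,::-1]; i=np.clip(i.astype(float)*1.3,0,255).astype(np.uint8)
    return cv2.resize(i,None,fx=300/(2*r),fy=300/(2*r),interpolation=cv2.INTER_CUBIC)
im=np.vstack([np.hstack([crop(t,417,218,24),crop(t,148,198)]),np.hstack([crop(s,232,198,24),crop(s,435,372,40)])])
cv2.imwrite('pics/crop1.png',im)
for nm in ['cone_bar','cup','cup_mouth']:
  for n,c in (('top',t),('scene',s)):
    for x in ctrl.trace(nm,c):
        m=x['pixels'].astype(np.uint8); print(nm,n,np.round(x['point'],1),round(x['confidence'],2),m.sum(), cv2.boundingRect(m))
print('cone xy top', atz(t,(417,217.5),.064)); 
print('tri bar',tri([(t,(419,219)),(s,(232,190))]))
print(tri([(t,(148,198)),(s,(436,360))]))
E
python3 b.py
```

```text
cone_bar top [418.  222.4] 0.96 534 (404, 204, 25, 30)
cone_bar top [416.5 284.1] 0.87 596 (404, 269, 26, 31)
cone_bar top [376.5 290.5] 0.82 577 (362, 276, 28, 26)
cone_bar top [484.8 234.8] 0.69 482 (472, 220, 23, 28)
cone_bar scene [234.2 196.9] 0.92 676 (219, 178, 25, 39)
cone_bar scene [281.2 175.2] 0.81 599 (267, 157, 24, 36)
cone_bar scene [200.7 166.9] 0.69 690 (188, 152, 27, 35)
cone_bar scene [305.9 191.1] 0.63 570 (297, 170, 25, 38)
cup top [147.2 201.2] 0.61 2527 (120, 174, 54, 51)
cup scene [433.7 379.2] 0.58 4523 (385, 340, 98, 81)
cup_mouth top [149.6 196.9] 0.66 2529 (120, 174, 54, 51)
cup_mouth scene [433.1 377.5] 0.86 4576 (385, 339, 98, 83)
cone xy top [ 0.50030798 -0.28068494  0.064     ]
tri bar [ 0.49497447 -0.28300606  0.05960464]
[0.54687352 0.28838897 0.03602921]
```

View pics/crop1.png

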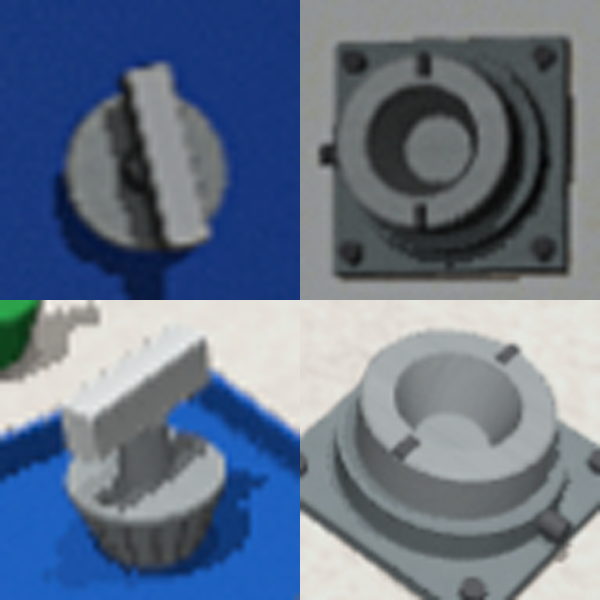

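```bash
cat > c.py <<'E'
from h import *
from scipy.optimize import least_squares
ld=lambda n:{k:v for k,v in np.load(n).items()}
t=ld('t.npz');s=ld('s.npz')
up=lambda x,y,u,v,r:((x+.5)*2*r/300-.5+u-r,(y+.5)*2*r/300-.5+v-r)
T=lambda x,y:up(x,y,417,218,24)
co=[T(*p) for p in [(128,73),(168,63),(211,236),(168,246)]]
P=[atz(t,p,.074) for p in co]
print('bar corners',np.round(P,4)); c=np.mean(P,0); d=(P[2]+P[3]-P[0]-P[1])/2
print('centre',c,'len',np.linalg.norm(d),'dir',np.degrees(np.arctan2(d[1],d[0])),'thk',np.linalg.norm(P[1]-P[0]))
o,_=ray(t,(0,0));print('cam top',o,'scene',ray(s,(0,0))[0])
C=lambda x,y:up(x,y,148,198,32); S=lambda x,y:up(x,y,435,372,40)
def circ(c,x,y,z,r):
    a=np.linspace(0,2*np.pi,180); return np.array([proj(c,(x+r*np.cos(q),y+r*np.sin(q),z)) for q in a])
def ext(q): return [q[:,0].min(),q[:,0].max(),q[:,1].min(),q[:,1].max()]
mo=np.array([C(38,0)[0],C(208,0)[0],C(0,52)[1],C(0,228)[1]]);mi=np.array([C(66,0)[0],C(178,0)[0],C(0,84)[1],C(0,196)[1]])
so=np.array([S(60,0)[0],S(255,0)[0],S(0,30)[1],S(0,182)[1]]);si=np.array([S(94,0)[0],S(222,0)[0]])
def f(p):
    return np.r_[ext(circ(t,*p,.04))-mo,ext(circ(t,*p,.026))-mi,ext(circ(s,*p,.04))-so,ext(circ(s,*p,.026))[:2]-si]
r=least_squares(f,[.546,.288,.055]);print('cup',r.x,np.round(r.fun,1))
z=r.x[2]+.002
m=[atz(t,C(125,65),z),atz(t,C(120,215),z)]; print('marks top',np.round(m,4),np.degrees(np.arctan2(*(m[0]-m[1])[1::-1])))
m=[atz(s,S(209,54),z),atz(s,S(105,147),z)]; print('marks scn',np.round(m,4),np.degrees(np.arctan2(*(m[0]-m[1])[1::-1])), (m[0]+m[1])/2)
a=ctrl.get_obs(); from scipy.spatial.transform import Rotation as Ro
print(Ro.from_euler('xyz',a['eef_rot']).as_matrix().round(3))
E
python3 c.py
```

```text
bar corners [[ 0.5244 -0.2713  0.074 ]
 [ 0.5276 -0.2846  0.074 ]
 [ 0.4706 -0.2974  0.074 ]
 [ 0.4674 -0.2832  0.074 ]]
centre [ 0.49748615 -0.28412644  0.074     ] len 0.05836745673492734 dir -167.7956481195167 thk 0.013650919944623242
cam top [ 0.36042249 -0.06964927  1.21995628] scene [1.12225426 0.62744156 0.78170309]
cup [0.5521294  0.29604404 0.04822301] [-1.  -0.   0.4  0.4 -0.5 -0.2  0.1  0.6 -0.8  0.2  0.1  0.  -0.7 -0.4]
marks top [[0.5867 0.2941 0.0502]
 [0.5185 0.2948 0.0502]] -0.5296711010817974
marks scn [[0.5164 0.2962 0.0502]
 [0.5861 0.2963 0.0502]] -179.9470996505304 [0.55126614 0.29625993 0.05022301]
[[ 0.957  0.     0.289]
 [-0.289 -0.     0.957]
 [ 0.    -1.    -0.   ]]
```

```bash
python3 - <<'E'
from h import *
c=ctrl.camera('wrist')
o,d=ray(c,(320,240));print(o,d/np.linalg.norm(d)); print(atz(c,(320,240),0.05),atz(c,(320,300),0.05),atz(c,(320,60),.05))
E
```

```text
[0.08483332 0.54921494 0.38500016] [ 0.24357463 -0.09352632 -0.96536223]
[0.16935863 0.51675943 0.05      ] [0.22007996 0.50115621 0.05      ] [0.03723714 0.55732309 0.05      ]
```

Emit:
{"name": "play_rows", "arguments": {
  "twist": [
    [0, 0, 0.017],
    [0, 0, 0.017],
    [0, 0, 0.017],
    [0, 0, 0.017],
    [0, 0, 0.017],
    [0, 0, 0.017],
    [0, 0, 0.017],
    [0, 0, 0.017],
    [0, 0, 0.017],
    [0, 0, 0.017],
    [0, 0, 0.017],
    [0, 0, 0]
  ],
  "travel": [
    [0.8, -0.42, 0],
    [0.8, -0.42, 0],
    [0.8, -0.42, 0],
    [0.8, -0.42, 0],
    [0.8, -0.42, 0],
    [0.8, -0.42, 0],
    [0.8, -0.42, 0],
    [0.8, -0.42, 0],
    [0.8, -0.42, 0],
    [0.8, -0.42, 0],
    [0.8, -0.42, 0],
    [0, 0, 0]
  ],
  "grip": [-0.4, -0.4, -0.4, -0.4, -0.4, -0.4, -0.4, -0.4, -0.4, -0.4, -0.4, -0.4]
}}

```text
time_s: 3.0
ee_pos: [0.6021, 0.2922, 0.2121]
eef_rot: [-1.572, 0.001, -0.003]
force: [0.9, 0.6, -0.1]
grip_width: 0.0657
```

```bash
python3 - <<'E'
from h import *
c=ctrl.camera('wrist'); save(c,'w1.png'); np.savez('w1.npz',**{k:c[k] for k in ['img','vfov','cx','cy','k1','rvec','tvec']})
print(ctrl.get_obs()['ee_pos'],ctrl.get_obs()['force'],proj(c,(.552,.296,.05)))
E
```

```text
[0.60021591 0.29386873 0.21234242] [-0.57462505  0.41789732 -0.14009182] [332.21960236 162.00229253]
```

View pics/w1.png

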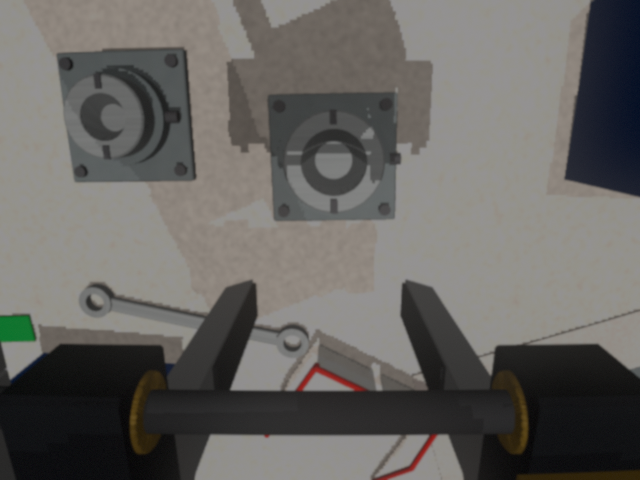

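```bash
python3 - <<'E'
from h import *
c={k:v for k,v in np.load('w1.npz').items()}
i=c['img'][95:225,265:402,::-1]; i=np.clip(i*1.4,0,255).astype(np.uint8); k=4.5
j=cv2.resize(i,None,fx=k,fy=k,interpolation=cv2.INTER_CUBIC)
for z,col in ((.046,(0,0,255)),(.05,(0,255,0))):
  for r in (.026,.04):
    q=np.array([proj(c,(.552+r*np.cos(a),.296+r*np.sin(a),z)) for a in np.linspace(0,6.283,90)])
    q=(q-[265,95]+.5)*k-.5
    cv2.polylines(j,[q.round().astype(int)],True,col,1)
cv2.imwrite('pics/w1c.png',j)
E
```

```text
(no output)
```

View pics/w1c.png

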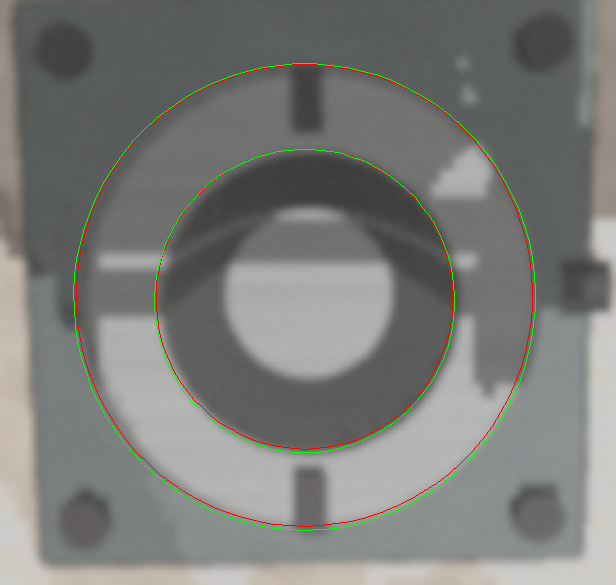

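Emit:
{"name": "play_rows", "arguments": {
  "twist": [
    [0, 0, 0.0115],
    [0, 0, 0.0115],
    [0, 0, 0.0115],
    [0, 0, 0.0115],
    [0, 0, 0.0115],
    [0, 0, 0.0115],
    [0, 0, 0.0115],
    [0, 0, 0.0115],
    [0, 0, 0.0115],
    [0, 0, 0.0115],
    [0, 0, 0.0115],
    [0, 0, 0.0115]
  ],
  "travel": [
    [-0.09, -0.947, 0],
    [-0.09, -0.947, 0],
    [-0.09, -0.947, 0],
    [-0.09, -0.947, 0],
    [-0.09, -0.947, 0],
    [-0.09, -0.947, 0],
    [-0.09, -0.947, 0],
    [-0.09, -0.947, 0],
    [-0.09, -0.947, 0],
    [-0.09, -0.947, 0],
    [-0.09, -0.947, 0],
    [-0.09, -0.947, 0]
  ],
  "grip": [-0.4, -0.4, -0.4, -0.4, -0.4, -0.4, -0.4, -0.4, -0.4, -0.4, -0.4, -0.4]
}}

```text
time_s: 4.25
ee_pos: [0.5443, -0.2733, 0.2139]
eef_rot: [-1.571, -0.0, 0.219]
force: [0.8, 0.8, -0.6]
grip_width: 0.0658
```

Emit:
{"name": "play_rows", "arguments": {
  "twist": [
    [0, 0, 0],
    [0, 0, 0],
    [0, 0, 0]
  ],
  "travel": [
    [0, 0, 0],
    [0, 0, 0],
    [0, 0, 0]
  ],
  "grip": [-0.4, -0.4, -0.4]
}}

```text
time_s: 4.55
ee_pos: [0.545, -0.271, 0.2136]
eef_rot: [-1.571, -0.0, 0.219]
force: [0.1, -0.0, -0.6]
grip_width: 0.0657
```

```bash
python3 - <<'E'
from h import *
w={k:v for k,v in np.load('w1.npz').items()}
g=lambda x,y:((x+.5)/4.5-.5+265,(y+.5)/4.5-.5+95)
a=atz(w,g(307,98),.05);b=atz(w,g(310.5,498),.05);print('marks',a,b,np.degrees(np.arctan2((b-a)[1],(b-a)[0])),'bore',atz(w,g(308.5,298.5),.048))
c=ctrl.camera('wrist'); np.savez('w2.npz',**{k:c[k] for k in ['img','vfov','cx','cy','k1','rvec','tvec']})
o=ctrl.get_obs();print(o['ee_pos'],o['eef_rot'],o['qpos'],o['force'])
u,v=proj(c,(.4975,-.284,.074)).round().astype(int);print(u,v)
save(c,'w2.png')
u0,v0=u-60,max(v-60,0)
i=c['img'][v0:v0+120,u0:u0+120,::-1]; i=np.clip(i*1.4,0,255).astype(np.uint8)
print(u0,v0);cv2.imwrite('pics/w2c.png',cv2.resize(i,None,fx=5,fy=5,interpolation=cv2.INTER_CUBIC))
E
```

```text
marks [0.51765595 0.29649018 0.05      ] [0.58621393 0.2970922  0.05      ] 0.5031151525444312 bore [0.55134288 0.29675968 0.048     ]
[ 0.54512909 -0.27094746  0.21373838] [-1.57087845e+00 -3.08688458e-04  2.19407597e-01] [-5.21494857e-01  4.31618954e-01  1.34181252e+00  1.50851150e-04
  1.36787799e+00 -2.31172915e+00] [ 0.07563339 -0.15099455 -0.46209302]
324 165
264 105
```

View pics/w2c.png

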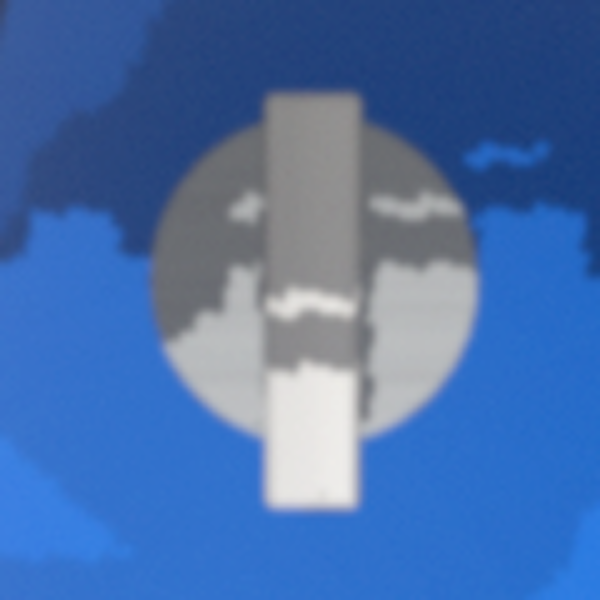

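View pics/w2.png

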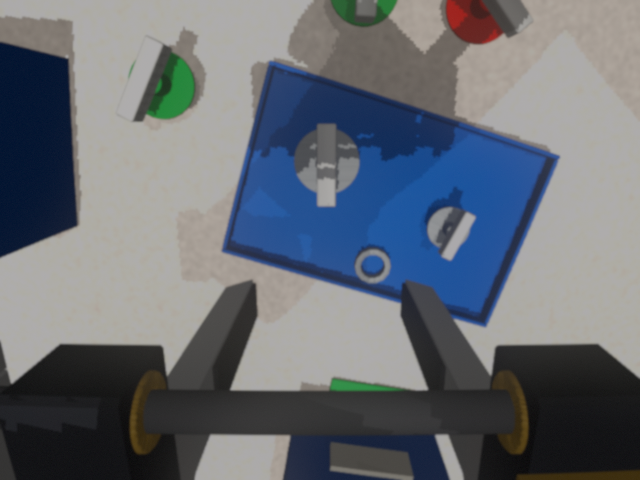

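```bash
python3 - <<'E'
from h import *
c={k:v for k,v in np.load('w2.npz').items()}
g=lambda x,y:((x+.5)/5-.5+264,(y+.5)/5-.5+105)
P=[atz(c,g(*p),.074) for p in [(265,93),(361,93),(266,509),(358,509)]]
m=np.mean(P,0);d=(P[2]+P[3]-P[0]-P[1])/2
print(m,np.linalg.norm(d),np.degrees(np.arctan2(d[1],d[0])),np.linalg.norm(P[1]-P[0]))
tcp=np.array([.5451,-.2710]);print(m[:2]-tcp)
E
```

```text
[ 0.49743599 -0.28228235  0.074     ] 0.06009207988058074 12.31341014374719 0.013656473766906473
[-0.04766401 -0.01128235]
```

Emit:
{"name": "play_rows", "arguments": {
  "twist": [
    [0, 0, 0],
    [0, 0, 0],
    [0, 0, 0],
    [0, 0, 0],
    [0, 0, 0],
    [0, 0, 0],
    [0, 0, 0],
    [0, 0, 0],
    [0, 0, 0],
    [0, 0, 0]
  ],
  "travel": [
    [-0.477, -0.12, -0.3],
    [-0.477, -0.12, -0.3],
    [0, 0, -0.6],
    [0, 0, -0.6],
    [0, 0, -0.5],
    [0, 0, -0.5],
    [0, 0, -0.3],
    [0, 0, -0.11],
    [0, 0, 0],
    [0, 0, 0]
  ],
  "grip": [-0.4, -0.4, -0.4, -0.4, -0.4, -0.4, -0.4, -0.4, -0.4, -0.4],
  "force": 15
}}

```text
time_s: 5.6
ee_pos: [0.4976, -0.2847, 0.0541]
eef_rot: [-1.572, -0.001, 0.218]
force: [-0.5, -0.3, 0.8]
grip_width: 0.0658
```

```bash
python3 - <<'E'
from h import *
c=ctrl.camera('wrist');save(c,'w3.png');c=ctrl.camera('scene');i=c['img'][130:280,140:340,::-1];cv2.imwrite('pics/s3.png',cv2.resize(i,None,fx=4,fy=4,interpolation=cv2.INTER_CUBIC))
E
```

```text
(no output)
```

View pics/w3.png

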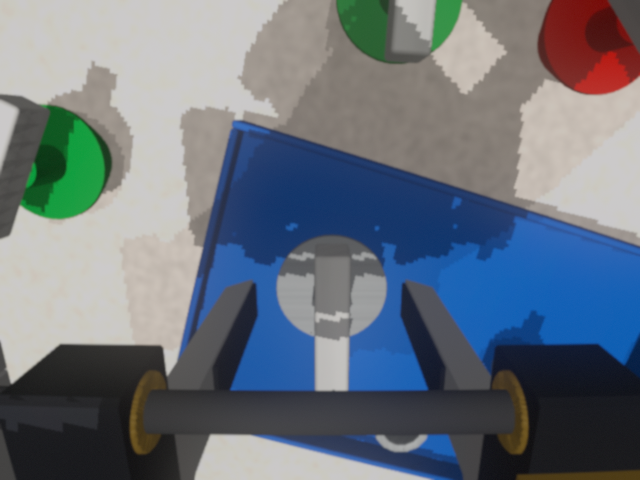

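View pics/s3.png

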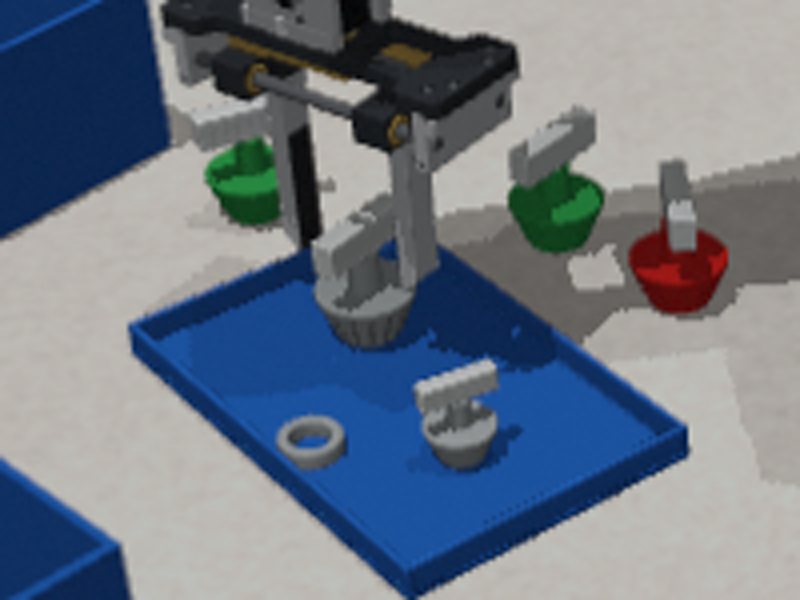

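Emit:
{"name": "play_rows", "arguments": {
  "twist": [
    [0, 0, 0],
    [0, 0, 0],
    [0, 0, 0],
    [0, 0, 0],
    [0, 0, 0],
    [0, 0, 0],
    [0, 0, 0],
    [0, 0, 0],
    [0, 0, 0],
    [0, 0, 0],
    [0, 0, 0],
    [0, 0, 0]
  ],
  "travel": [
    [-0.006, 0.03, -0.02],
    [0, 0, 0],
    [0, 0, 0],
    [0, 0, 0],
    [0, 0, 0],
    [0, 0, 0],
    [0, 0, 0],
    [0, 0, 0],
    [0, 0, 0],
    [0, 0, 0],
    [0, 0, 0],
    [0, 0, 0]
  ],
  "grip": [-0.2, 0, 0.2, 0.4, 0.5, 0.6, 0.7, 0.8, 1, 1, 1, 1],
  "force": 15
}}

```text
time_s: 6.9
ee_pos: [0.4968, -0.2832, 0.052]
eef_rot: [-1.571, -0.0, 0.218]
force: [-0.4, -1.4, -0.9]
grip_width: 0.0174
```

```bash
python3 - <<'E'
from h import *
o=ctrl.get_obs();print(o['ee_pos'],o['eef_rot'],o['force'],o['moment'],o['grip_width'])
c=ctrl.camera('wrist');save(c,'w4.png')
E
```

```text
[ 0.49676225 -0.28315662  0.05195813] [-1.57089613e+00 -2.61945221e-05  2.17708092e-01] [-0.35327437 -1.41369473 -0.89229725] [-0.21307042  0.00880189  0.00786756] 0.01735839818784735
```

View pics/w4.png

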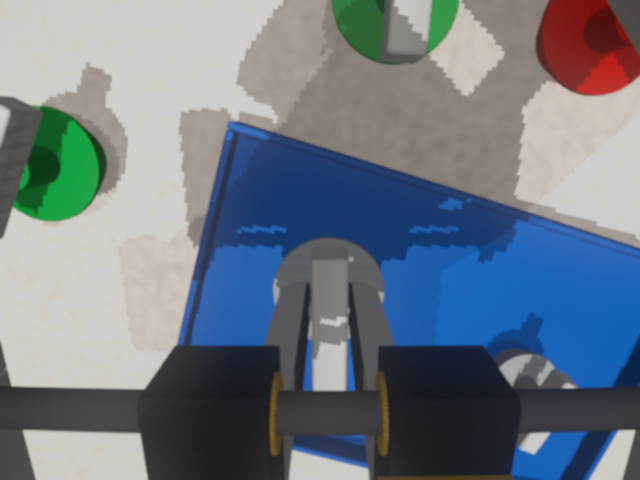

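Emit:
{"name": "play_rows", "arguments": {
  "twist": [
    [0, 0, 0],
    [0, 0, 0],
    [0, 0, 0],
    [0, 0, 0]
  ],
  "travel": [
    [0, 0, 0],
    [0, 0, 0],
    [0, 0, 0],
    [0, 0, 0]
  ],
  "grip": [1, 1, 1, 1],
  "force": 45
}}

```text
time_s: 7.35
ee_pos: [0.4968, -0.2831, 0.052]
eef_rot: [-1.571, -0.0, 0.218]
force: [-0.0, -1.3, -0.9]
grip_width: 0.0165
```

```bash
python3 - <<'E'
from h import *
o=ctrl.get_obs();print(o['ee_pos'],o['force'],o['moment'],o['grip_width'])
E
```

```text
[ 0.49675658 -0.28314257  0.05195228] [-0.01759549 -1.25659172 -0.86686645] [-0.23355656 -0.03242343 -0.01794806] 0.01650112591695043
```

Emit:
{"name": "play_rows", "arguments": {
  "twist": [
    [0, 0, 0],
    [0, 0, 0],
    [0, 0, 0]
  ],
  "travel": [
    [0, 0, 0],
    [0, 0, 0],
    [0, 0, 0]
  ],
  "grip": [1, 1, 1]
}}

```text
time_s: 7.65
ee_pos: [0.4968, -0.2831, 0.052]
eef_rot: [-1.571, -0.0, 0.218]
force: [1.4, -1.8, -0.1]
grip_width: 0.017
```

```bash
python3 - <<'E'
from h import *
o=ctrl.get_obs();print(o['force'],o['moment'],o['grip_width'])
c=ctrl.camera('scene');i=c['img'][130:280,140:340,::-1];cv2.imwrite('pics/s5.png',cv2.resize(i,None,fx=4,fy=4,interpolation=cv2.INTER_CUBIC))
E
```

```text
[ 1.39914529 -1.75653072 -0.06448845] [-0.25677537 -0.05184362 -0.03099013] 0.016997941230672355
```

View pics/s5.png

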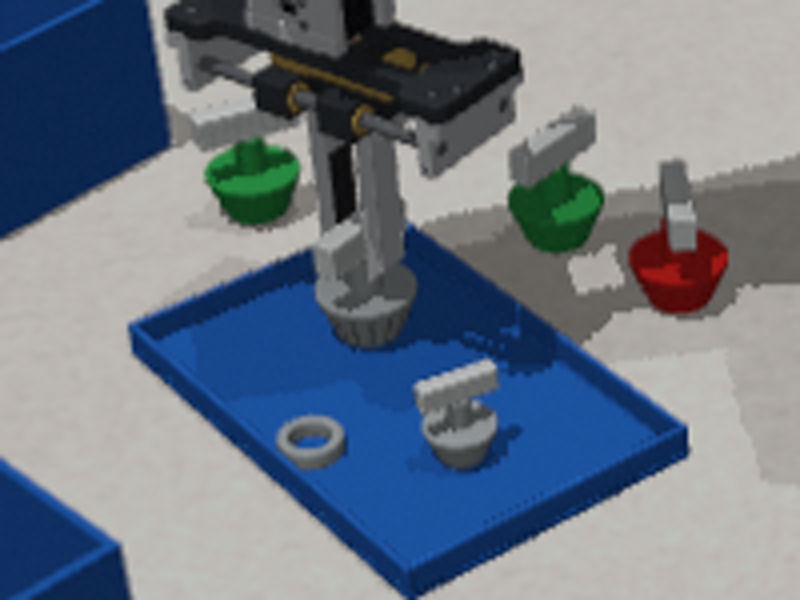

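Emit:
{"name": "play_rows", "arguments": {
  "twist": [
    [0, 0, 0],
    [0, 0, 0],
    [0, 0, 0],
    [0, 0, 0],
    [0, 0, 0],
    [0, 0, 0]
  ],
  "travel": [
    [0, 0, 0.1],
    [0, 0, 0.3],
    [0, 0, 0.6],
    [0, 0, 0.6],
    [0, 0, 0.4],
    [0, 0, 0]
  ],
  "grip": [1, 1, 1, 1, 1, 1]
}}

```text
time_s: 8.3
ee_pos: [0.4978, -0.2836, 0.1557]
eef_rot: [-1.575, -0.004, 0.218]
force: [1.6, -0.1, -4.5]
grip_width: 0.0166
```

Emit:
{"name": "play_rows", "arguments": {
  "twist": [
    [0, 0, -0.0112],
    [0, 0, -0.0112],
    [0, 0, -0.0112],
    [0, 0, -0.0112],
    [0, 0, -0.0112],
    [0, 0, -0.0112],
    [0, 0, -0.0112],
    [0, 0, -0.0112],
    [0, 0, -0.0112],
    [0, 0, -0.0112],
    [0, 0, -0.0112],
    [0, 0, -0.0112]
  ],
  "travel": [
    [0.09, 0.5, 0],
    [0.09, 0.97, 0],
    [0.09, 0.97, 0],
    [0.09, 0.97, 0],
    [0.09, 0.97, 0],
    [0.09, 0.97, 0],
    [0.09, 0.97, 0],
    [0.09, 0.97, 0],
    [0.09, 0.97, 0],
    [0.09, 0.97, 0],
    [0.09, 0.97, 0],
    [0.08, 0.97, 0]
  ],
  "grip": [1, 1, 1, 1, 1, 1, 1, 1, 1, 1, 1, 1]
}}

```text
time_s: 9.5
ee_pos: [0.5496, 0.2773, 0.1509]
eef_rot: [-1.571, 0.001, 0.006]
force: [0.0, 0.4, -3.8]
grip_width: 0.0161
```

Emit:
{"name": "play_rows", "arguments": {
  "twist": [
    [0, 0, 0],
    [0, 0, 0],
    [0, 0, 0],
    [0, 0, 0]
  ],
  "travel": [
    [0, 0.3, 0],
    [0, 0.1, 0],
    [0, 0, 0],
    [0, 0, 0]
  ],
  "grip": [1, 1, 1, 1]
}}

```text
time_s: 9.9
ee_pos: [0.5504, 0.2939, 0.1518]
eef_rot: [-1.571, 0.0, 0.005]
force: [0.5, 0.4, -2.7]
grip_width: 0.0166
```

```bash
python3 - <<'E'
from h import *
o=ctrl.get_obs();print(o['time_s'],o['ee_pos'],np.degrees(o['eef_rot']),o['qpos'][5],o['force'],o['moment'],o['grip_width'])
c=ctrl.camera('wrist');save(c,'w6.png')
c=ctrl.camera('scene');i=c['img'][280:430,340:540,::-1];cv2.imwrite('pics/s6.png',cv2.resize(i,None,fx=4,fy=4,interpolation=cv2.INTER_CUBIC))
E
```

```text
9.9 [0.55036577 0.293947   0.15175575] [-9.00252118e+01  2.59079365e-02  3.10332112e-01] -1.1441976773197382 [ 0.50005855  0.38180305 -2.70355155] [-0.00289461 -0.00649587 -0.02700963] 0.016555622264677113
```

View pics/w6.png

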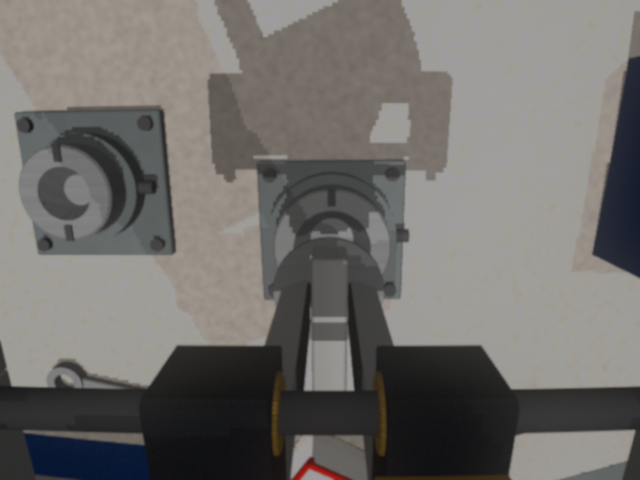

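View pics/s6.png

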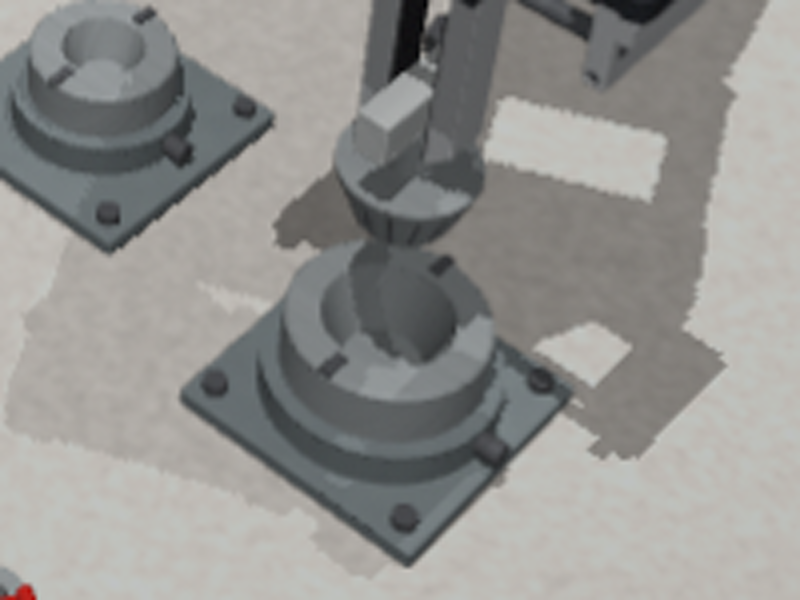

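Emit:
{"name": "play_rows", "arguments": {
  "twist": [
    [0, 0, 0.001],
    [0, 0, 0],
    [0, 0, 0],
    [0, 0, 0],
    [0, 0, 0],
    [0, 0, 0]
  ],
  "travel": [
    [0, 0.05, -0.2],
    [0, 0, -0.3],
    [0, 0, -0.3],
    [0, 0, -0.2],
    [0, 0, 0],
    [0, 0, 0]
  ],
  "grip": [1, 1, 1, 1, 1, 1]
}}

```text
time_s: 10.6
ee_pos: [0.5503, 0.2979, 0.1018]
eef_rot: [-1.571, 0.0, 0.008]
force: [0.6, -0.7, -3.4]
grip_width: 0.0166
```

```bash
cat > o.py <<'E'
from h import *
o=ctrl.get_obs();print(o['time_s'],o['ee_pos'].round(5),np.degrees(o['eef_rot']).round(2),o['qpos'][5],o['force'].round(2),o['moment'].round(3),o['grip_width'])
E
python3 o.py; python3 - <<'E'
from h import *
c=ctrl.camera('wrist');save(c,'w7.png')
c=ctrl.camera('scene');i=c['img'][280:430,340:540,::-1];cv2.imwrite('pics/s7.png',cv2.resize(i,None,fx=4,fy=4,interpolation=cv2.INTER_CUBIC))
o=ctrl.get_obs();print(o['force'])
E
```

```text
10.6 [0.55031 0.29788 0.10184] [-9.001e+01  1.000e-02  4.700e-01] -1.1413020382825925 [ 0.57 -0.69 -3.41] [ 0.034 -0.004  0.063] 0.01660671342164922
[ 0.46890849 -0.28460581 -4.28298296]
```

View pics/s7.png

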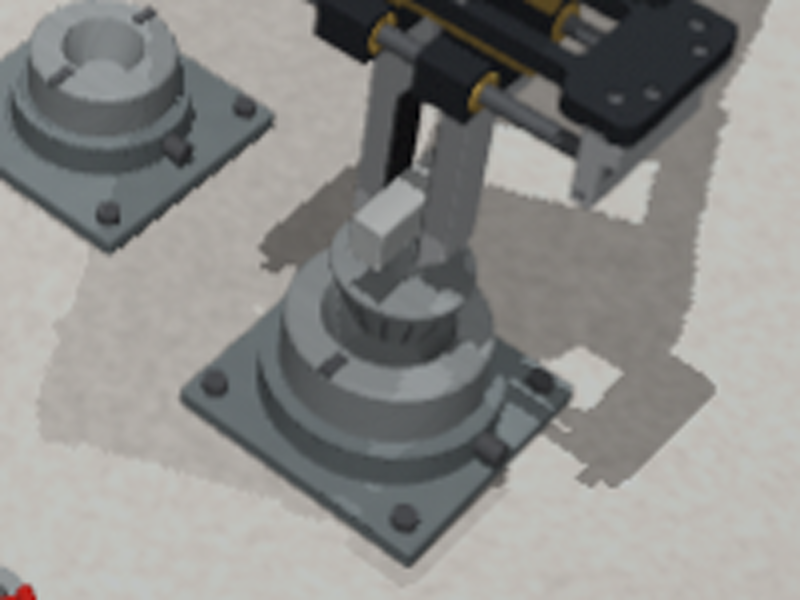

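View pics/w7.png

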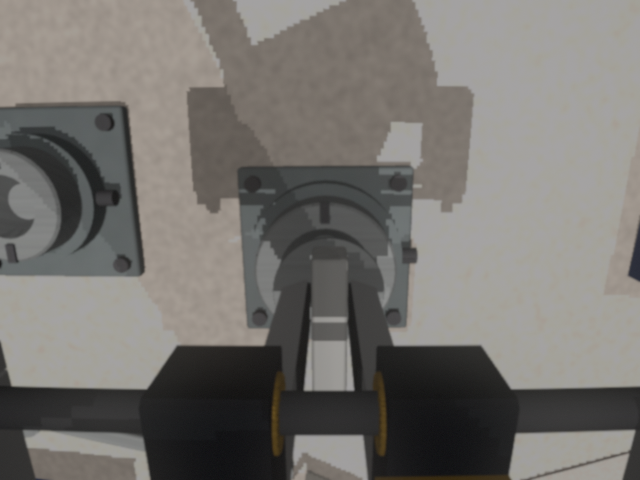

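```bash
python3 - <<'E'
from h import *
c=ctrl.camera('wrist');i=c['img'][170:340,230:420,::-1];cv2.imwrite('pics/w8.png',cv2.resize(np.clip(i*1.4,0,255).astype(np.uint8),None,fx=4,fy=4,interpolation=cv2.INTER_CUBIC))
o=ctrl.get_obs();p=o['ee_pos'];print(p,o['force'])
for dx in(-.03,): print('bar end pred',[proj(c,(p[0]+dx,p[1]+s,p[2]+.021)) for s in(-.007,.007)])
for y in (.2945,.2955,.2965,.2975): print(y,proj(c,(.5165,y,.05)))
E
```

```text
[0.55054362 0.29804638 0.10265408] [ 0.06198431  0.16728573 -3.88567518]
bar end pred [array([308.36589148, 256.80081515]), array([345.94094441, 257.07086933])]
0.2945 [320.8482503  208.61963834]
0.2955 [322.70663741 208.63353777]
0.2965 [324.56499764 208.64749796]
0.2975 [326.42332042 208.66151884]
```

View pics/w8.png

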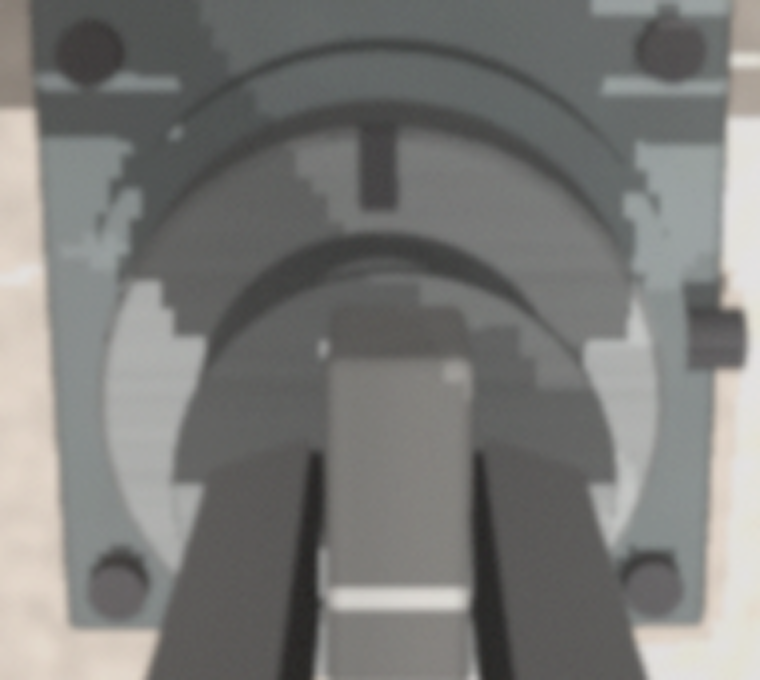

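Emit:
{"name": "play_rows", "arguments": {
  "twist": [
    [0, 0, 0],
    [0, 0, 0],
    [0, 0, 0],
    [0, 0, 0],
    [0, 0, 0],
    [0, 0, 0],
    [0, 0, 0]
  ],
  "travel": [
    [0.005, -0.045, 0],
    [0, 0, -0.04],
    [0, 0, -0.04],
    [0, 0, -0.04],
    [0, 0, -0.04],
    [0, 0, 0],
    [0, 0, 0]
  ],
  "grip": [1, 1, 1, 1, 1, 1, 1]
}}

```text
time_s: 11.45
ee_pos: [0.5505, 0.2956, 0.0939]
eef_rot: [-1.571, 0.0, 0.008]
force: [-0.1, -0.2, -5.3]
grip_width: 0.0171
```

```bash
python3 o.py; python3 - <<'E'
from h import *
c=ctrl.camera('wrist');i=c['img'][170:340,230:420,::-1];cv2.imwrite('pics/w9.png',cv2.resize(np.clip(i*1.4,0,255).astype(np.uint8),None,fx=4,fy=4,interpolation=cv2.INTER_CUBIC))
o=ctrl.get_obs();p=o['ee_pos'];print(p,o['force'])
print('bar end pred',proj(c,(p[0]-.03,p[1],p[2]+.021)))
for y in (.2945,.2965): print(y,proj(c,(.5165,y,.05)))
c=ctrl.camera('scene');i=c['img'][280:430,340:540,::-1];cv2.imwrite('pics/s9.png',cv2.resize(i,None,fx=4,fy=4,interpolation=cv2.INTER_CUBIC))
E
```

```text
11.45 [0.55049 0.29562 0.09388] [-9.0e+01  1.0e-02  4.7e-01] -1.1447366186926333 [-0.11 -0.24 -5.25] [-0.021  0.025 -0.029] 0.017056898746213425
[0.5505331  0.29562738 0.0939829 ] [-0.01069241 -0.20794333 -4.67165509]
bar end pred [327.06716998 257.05555342]
0.2945 [325.24408639 212.07018787]
0.2965 [329.10202888 212.09965993]
```

View pics/w9.png

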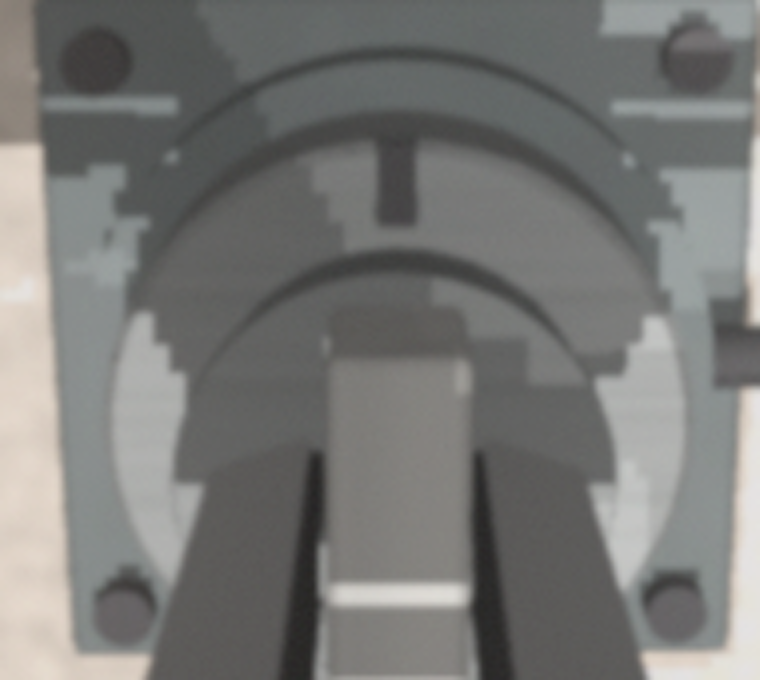

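View pics/s9.png

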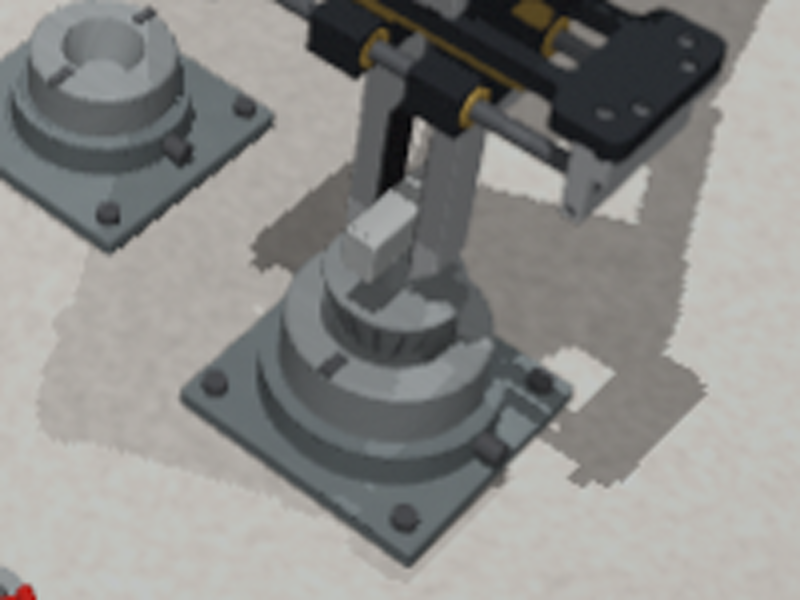

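Emit:
{"name": "play_rows", "arguments": {
  "twist": [
    [0, 0, 0],
    [0, 0, 0],
    [0, 0, 0],
    [0, 0, 0],
    [0, 0, 0],
    [0, 0, 0],
    [0, 0, 0],
    [0, 0, 0],
    [0, 0, 0]
  ],
  "travel": [
    [0, 0, -0.02],
    [0, 0, -0.02],
    [0, 0, -0.02],
    [0, 0, -0.02],
    [0, 0, -0.02],
    [0, 0, -0.02],
    [0, 0, -0.02],
    [0, 0, -0.02],
    [0, 0, 0]
  ],
  "grip": [1, 1, 1, 1, 1, 1, 1, 1, 1]
}}

```text
time_s: 12.45
ee_pos: [0.5504, 0.2956, 0.0858]
eef_rot: [-1.571, 0.0, 0.008]
force: [0.2, -0.2, -3.2]
grip_width: 0.0167
```

Emit:
{"name": "play_rows", "arguments": {
  "twist": [
    [0, 0, 0],
    [0, 0, 0],
    [0, 0, 0],
    [0, 0, 0],
    [0, 0, 0]
  ],
  "travel": [
    [0, 0, -0.015],
    [0, 0, -0.015],
    [0, 0, -0.015],
    [0, 0, -0.015],
    [0, 0, 0]
  ],
  "grip": [1, 1, 1, 1, 1]
}}

```text
time_s: 12.95
ee_pos: [0.5504, 0.2956, 0.0828]
eef_rot: [-1.571, 0.0, 0.008]
force: [0.1, -0.3, -4.3]
grip_width: 0.0166
```

Emit:
{"name": "play_rows", "arguments": {
  "twist": [
    [0, 0, 0],
    [0, 0, 0],
    [0, 0, 0]
  ],
  "travel": [
    [0, 0, -0.01],
    [0, 0, -0.01],
    [0, 0, 0]
  ],
  "grip": [1, 1, 1]
}}

```text
time_s: 13.25
ee_pos: [0.5505, 0.2956, 0.0819]
eef_rot: [-1.571, 0.0, 0.008]
force: [0.0, 0.4, -4.8]
grip_width: 0.0164
```

```bash
python3 o.py
```

```text
13.25 [0.55048 0.29561 0.08188] [-90.     0.     0.47] -1.1447449582533855 [ 0.01  0.42 -4.84] [ 0.009  0.053 -0.039] 0.016378460966810268
```

Emit:
{"name": "play_rows", "arguments": {
  "twist": [
    [0, 0, 0],
    [0, 0, 0],
    [0, 0, 0],
    [0, 0, 0]
  ],
  "travel": [
    [0, 0, -0.01],
    [0, 0, -0.01],
    [0, 0, -0.01],
    [0, 0, 0]
  ],
  "grip": [1, 1, 1, 1]
}}

```text
time_s: 13.65
ee_pos: [0.5505, 0.2956, 0.0804]
eef_rot: [-1.571, -0.0, 0.008]
force: [0.2, 1.0, -4.0]
grip_width: 0.0165
```

Emit:
{"name": "play_rows", "arguments": {
  "twist": [
    [0, 0, 0],
    [0, 0, 0],
    [0, 0, 0],
    [0, 0, 0]
  ],
  "travel": [
    [0, 0, -0.01],
    [0, 0, -0.01],
    [0, 0, -0.01],
    [0, 0, 0]
  ],
  "grip": [1, 1, 1, 1]
}}

```text
time_s: 14.05
ee_pos: [0.5507, 0.2958, 0.0791]
eef_rot: [-1.57, -0.001, 0.008]
force: [1.4, 1.4, -2.4]
grip_width: 0.0168
```

```bash
python3 o.py
```

```text
14.05 [0.55073 0.29576 0.07911] [-8.998e+01 -4.000e-02  4.700e-01] -1.1447320020019487 [ 1.41  1.43 -2.42] [ 0.294 -0.362  0.003] 0.01678431249783682
```

Emit:
{"name": "play_rows", "arguments": {
  "twist": [
    [0, 0, 0],
    [0, 0, 0],
    [0, 0, 0]
  ],
  "travel": [
    [0.01, 0.01, 0],
    [0, 0, 0],
    [0, 0, 0]
  ],
  "grip": [1, 1, 1]
}}

```text
time_s: 14.35
ee_pos: [0.5509, 0.2961, 0.0788]
eef_rot: [-1.571, 0.0, 0.008]
force: [1.2, 0.2, -3.7]
grip_width: 0.0164
```

```bash
python3 o.py
```

```text
14.35 [0.55092 0.29608 0.07884] [-9.001e+01  2.000e-02  4.700e-01] -1.1443247932383331 [ 1.2   0.18 -3.67] [ 0.029 -0.176  0.007] 0.016392238358428575
```

Emit:
{"name": "play_rows", "arguments": {
  "twist": [
    [0, 0, 0],
    [0, 0, 0],
    [0, 0, 0],
    [0, 0, 0]
  ],
  "travel": [
    [0.01, 0.002, 0],
    [0, 0, -0.008],
    [0, 0, 0],
    [0, 0, 0]
  ],
  "grip": [1, 1, 1, 1]
}}

```text
time_s: 14.75
ee_pos: [0.5514, 0.2962, 0.0785]
eef_rot: [-1.571, 0.0, 0.008]
force: [0.1, 0.8, -4.4]
grip_width: 0.0166
```

```bash
python3 o.py
```

```text
14.75 [0.55142 0.2962  0.07846] [-9.001e+01  1.000e-02  4.700e-01] -1.1445534773517136 [ 0.1   0.77 -4.38] [ 0.071 -0.015  0.039] 0.016621826306915343
```

Free again; continue down with small steps.

Emit:
{"name": "play_rows", "arguments": {
  "twist": [
    [0, 0, 0],
    [0, 0, 0],
    [0, 0, 0],
    [0, 0, 0]
  ],
  "travel": [
    [0, 0.004, -0.008],
    [0, 0, -0.008],
    [0, 0, 0],
    [0, 0, 0]
  ],
  "grip": [1, 1, 1, 1]
}}

```text
time_s: 15.15
ee_pos: [0.5515, 0.2964, 0.0778]
eef_rot: [-1.571, -0.0, 0.008]
force: [0.3, -0.5, -3.5]
grip_width: 0.0165
```

```bash
python3 o.py
```

```text
15.15 [0.55154 0.29637 0.07776] [-90.01  -0.     0.47] -1.144246478851042 [ 0.34 -0.49 -3.5 ] [-0.19  -0.114 -0.003] 0.016497646600573634
```

Emit:
{"name": "play_rows", "arguments": {
  "twist": [
    [0, 0, 0],
    [0, 0, 0],
    [0, 0, 0],
    [0, 0, 0]
  ],
  "travel": [
    [0.004, -0.003, 0],
    [0, 0, -0.008],
    [0, 0, 0],
    [0, 0, 0]
  ],
  "grip": [1, 1, 1, 1]
}}

```text
time_s: 15.55
ee_pos: [0.5517, 0.2962, 0.0774]
eef_rot: [-1.571, 0.0, 0.008]
force: [0.2, -1.9, -2.7]
grip_width: 0.0165
```

```bash
python3 o.py
```

```text
15.55 [0.5517  0.29623 0.07736] [-90.     0.     0.47] -1.1445810307379671 [ 0.16 -1.94 -2.7 ] [-0.263  0.027  0.025] 0.016491441655596222
```

Emit:
{"name": "play_rows", "arguments": {
  "twist": [
    [0, 0, 0],
    [0, 0, 0],
    [0, 0, 0],
    [0, 0, 0]
  ],
  "travel": [
    [0, -0.005, 0],
    [0, 0, -0.006],
    [0, 0, 0],
    [0, 0, 0]
  ],
  "grip": [1, 1, 1, 1]
}}

```text
time_s: 15.95
ee_pos: [0.5517, 0.2962, 0.0773]
eef_rot: [-1.571, -0.0, 0.008]
force: [-0.8, 0.4, 1.6]
grip_width: 0.0162
```

```bash
python3 o.py
```

```text
15.95 [0.55175 0.29617 0.0773 ] [-8.998e+01 -2.000e-02  4.700e-01] -1.1449625260026541 [-0.81  0.39  1.56] [0.066 0.264 0.021] 0.01618982259500063
```

Emit:
{"name": "play_rows", "arguments": {
  "twist": [
    [0, 0, 0],
    [0, 0, 0],
    [0, 0, 0]
  ],
  "travel": [
    [-0.003, 0.001, 0],
    [0, 0, -0.004],
    [0, 0, 0]
  ],
  "grip": [1, 1, 1]
}}

```text
time_s: 16.25
ee_pos: [0.5517, 0.2961, 0.0772]
eef_rot: [-1.571, -0.001, 0.008]
force: [-1.5, -0.8, 5.0]
grip_width: 0.0166
```

```bash
python3 o.py
```

```text
16.25 [0.55174 0.29614 0.07723] [-8.999e+01 -3.000e-02  4.700e-01] -1.144791436066614 [-1.5  -0.76  4.99] [0.007 0.248 0.045] 0.016569346750960428
```

Emit:
{"name": "play_rows", "arguments": {
  "twist": [
    [0, 0, 0],
    [0, 0, 0],
    [0, 0, 0]
  ],
  "travel": [
    [-0.006, -0.001, 0],
    [0, 0, -0.003],
    [0, 0, 0]
  ],
  "grip": [1, 1, 1]
}}

```text
time_s: 16.55
ee_pos: [0.5517, 0.2961, 0.0772]
eef_rot: [-1.57, -0.001, 0.008]
force: [0.0, 0.1, 5.1]
grip_width: 0.0164
```

```bash
python3 o.py
```

```text
16.55 [0.55166 0.29612 0.07719] [-8.998e+01 -7.000e-02  4.600e-01] -1.1446577039998955 [0.03 0.13 5.14] [ 0.057 -0.068  0.019] 0.01637084962253342
```

Well centred. Push up to ~10 N, and check the alignment with the marks.

Emit:
{"name": "play_rows", "arguments": {
  "twist": [
    [0, 0, 0],
    [0, 0, 0],
    [0, 0, 0]
  ],
  "travel": [
    [0, 0, -0.005],
    [0, 0, 0],
    [0, 0, 0]
  ],
  "grip": [1, 1, 1]
}}

```text
time_s: 16.85
ee_pos: [0.5517, 0.2961, 0.0772]
eef_rot: [-1.57, -0.001, 0.008]
force: [-0.6, -0.3, 8.3]
grip_width: 0.0167
```

```bash
python3 o.py; python3 - <<'E'
from h import *
c=ctrl.camera('wrist');i=c['img'][170:340,230:420,::-1];cv2.imwrite('pics/w10.png',cv2.resize(np.clip(i*1.4,0,255).astype(np.uint8),None,fx=4,fy=4,interpolation=cv2.INTER_CUBIC))
c=ctrl.camera('scene');i=c['img'][280:430,340:540,::-1];cv2.imwrite('pics/s10.png',cv2.resize(i,None,fx=4,fy=4,interpolation=cv2.INTER_CUBIC))
E
```

```text
16.85 [0.55169 0.29613 0.07718] [-8.997e+01 -8.000e-02  4.600e-01] -1.1446462223299254 [-0.59 -0.26  8.29] [ 0.036  0.039 -0.083] 0.01669628091285743
```

View pics/w10.png

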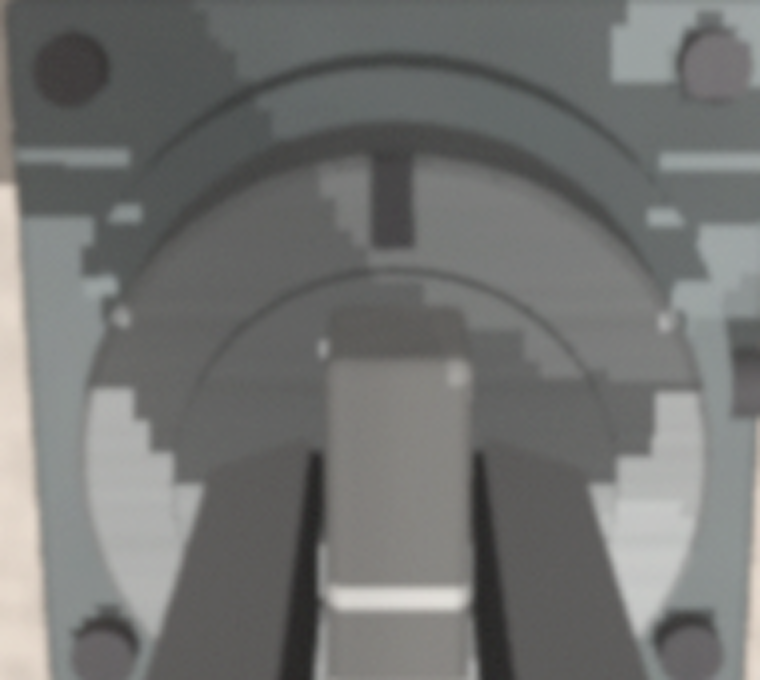

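View pics/s10.png

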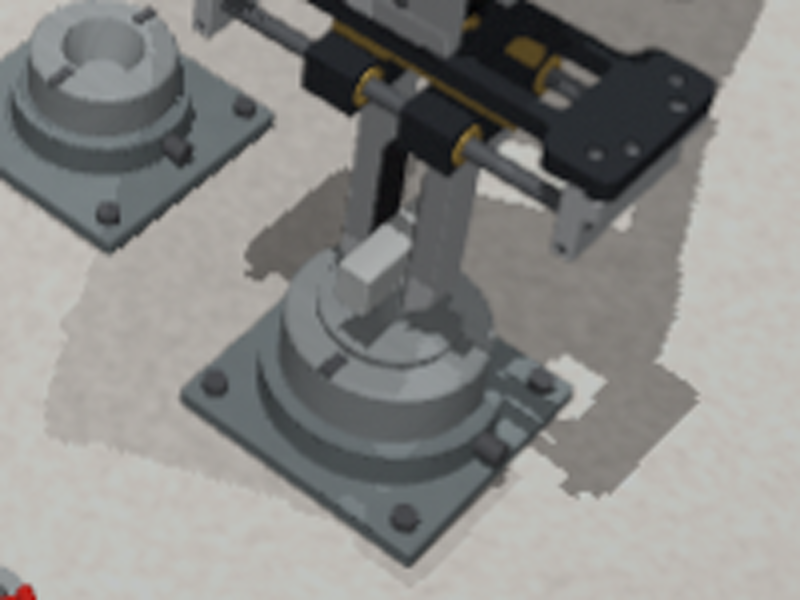

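Emit:
{"name": "play_rows", "arguments": {
  "twist": [
    [0, 0, 0],
    [0, 0, 0],
    [0, 0, 0],
    [0, 0, 0],
    [0, 0, 0],
    [0, 0, 0],
    [0, 0, 0],
    [0, 0, 0]
  ],
  "travel": [
    [0, 0, -0.002],
    [0, 0, 0],
    [0, 0, 0],
    [0, 0, 0],
    [0, 0, 0],
    [0, 0, 0],
    [0, 0, 0],
    [0, 0, 0]
  ],
  "grip": [1, 1, 1, 1, 1, 1, 1, 1]
}}

```text
time_s: 17.75
ee_pos: [0.5517, 0.2961, 0.0772]
eef_rot: [-1.57, -0.001, 0.008]
force: [-0.6, -1.1, 8.7]
grip_width: 0.0166
```

```bash
python3 o.py
```

```text
17.75 [0.55172 0.29615 0.07719] [-8.997e+01 -8.000e-02  4.600e-01] -1.1446476121336944 [-0.57 -1.09  8.75] [-0.081  0.145 -0.043] 0.01663820023090336
```

Emit:
{"name": "play_rows", "arguments": {
  "twist": [
    [0, 0, 0],
    [0, 0, 0],
    [0, 0, 0]
  ],
  "travel": [
    [0, 0, -0.002],
    [0, 0, 0],
    [0, 0, 0]
  ],
  "grip": [1, 1, 1]
}}

```text
time_s: 18.05
ee_pos: [0.5517, 0.2962, 0.0772]
eef_rot: [-1.57, -0.001, 0.008]
force: [-0.8, -1.0, 9.3]
grip_width: 0.0164
```

Emit:
{"name": "play_rows", "arguments": {
  "twist": [
    [0, 0, 0],
    [0, 0, 0],
    [0, 0, 0],
    [0, 0, 0]
  ],
  "travel": [
    [0, 0, 0],
    [0, 0, 0],
    [0, 0, 0],
    [0, 0, 0]
  ],
  "grip": [1, 1, 1, 1]
}}

```text
time_s: 18.45
ee_pos: [0.5517, 0.2961, 0.0772]
eef_rot: [-1.57, -0.001, 0.008]
force: [-1.3, -0.3, 9.6]
grip_width: 0.0165
```

Emit:
{"name": "play_rows", "arguments": {
  "twist": [
    [0, 0, 0.03],
    [0, 0, 0.03]
  ],
  "travel": [
    [0, 0, 0],
    [0, 0, 0]
  ],
  "grip": [1, 1]
}}

```text
time_s: 18.65
ee_pos: [0.5517, 0.296, 0.0771]
eef_rot: [-1.571, -0.001, 0.104]
force: [-0.4, -3.0, 9.4]
grip_width: 0.0165
```

```bash
python3 o.py
```

```text
18.65 [0.5517  0.29602 0.07709] [-8.999e+01 -8.000e-02  5.960e+00] -1.2405955082315416 [-0.38 -3.04  9.36] [-0.281  0.18  -0.153] 0.016489320054928765
```

Emit:
{"name": "play_rows", "arguments": {
  "twist": [
    [0, 0, 0.045],
    [0, 0, 0.045]
  ],
  "travel": [
    [0, -0.003, 0],
    [0, 0, 0]
  ],
  "grip": [1, 1]
}}

```text
time_s: 18.85
ee_pos: [0.5517, 0.2959, 0.0771]
eef_rot: [-1.571, -0.001, 0.246]
force: [-0.8, -3.6, 9.1]
grip_width: 0.0166
```

```bash
python3 o.py
```

```text
18.85 [0.55171 0.29585 0.0771 ] [-9.000e+01 -8.000e-02  1.412e+01] -1.3832102173053944 [-0.81 -3.57  9.12] [-0.4    0.114 -0.115] 0.016559578533988307
```

Emit:
{"name": "play_rows", "arguments": {
  "twist": [
    [0, 0, 0.045],
    [0, 0, 0.045]
  ],
  "travel": [
    [0, -0.005, 0],
    [0, -0.003, 0]
  ],
  "grip": [1, 1]
}}

```text
time_s: 19.05
ee_pos: [0.5517, 0.2956, 0.0771]
eef_rot: [-1.571, -0.002, 0.388]
force: [0.2, -1.0, 8.2]
grip_width: 0.0169
```

Emit:
{"name": "play_rows", "arguments": {
  "twist": [
    [0, 0, 0.04],
    [0, 0, 0],
    [0, 0, 0]
  ],
  "travel": [
    [0, 0, 0],
    [0, 0, 0],
    [0, 0, 0]
  ],
  "grip": [1, 1, 1]
}}

```text
time_s: 19.35
ee_pos: [0.5518, 0.2955, 0.0771]
eef_rot: [-1.571, -0.002, 0.448]
force: [-0.9, -1.8, 8.2]
grip_width: 0.0166
```

```bash
python3 o.py;python3 - <<'E'
from h import *
c=ctrl.camera('scene');i=c['img'][280:430,340:540,::-1];cv2.imwrite('pics/s11.png',cv2.resize(i,None,fx=4,fy=4,interpolation=cv2.INTER_CUBIC))
E
```

```text
19.35 [0.55176 0.29552 0.07712] [-9.001e+01 -9.000e-02  2.566e+01] -1.5853359028131988 [-0.85 -1.84  8.18] [-0.194  0.108 -0.088] 0.01661178506180564
```

View pics/s11.png

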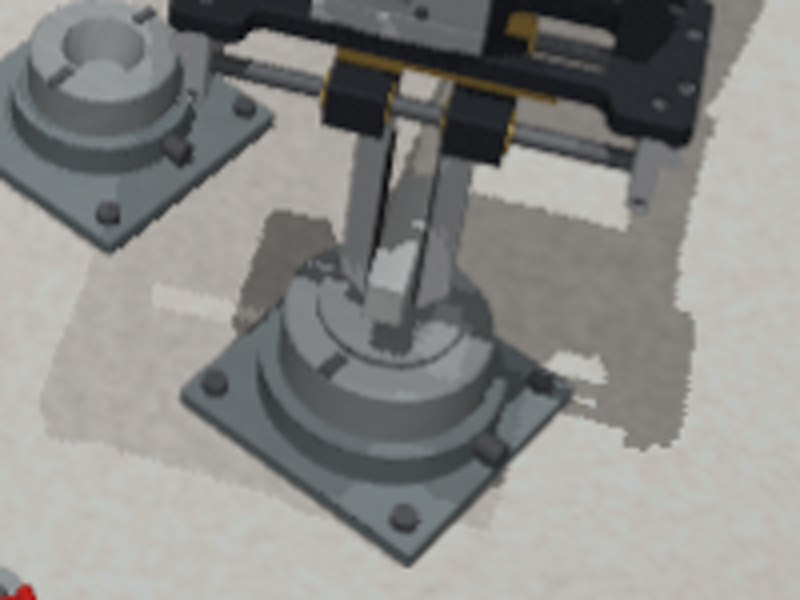

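Emit:
{"name": "play_rows", "arguments": {
  "twist": [
    [0, 0, -0.03],
    [0, 0, -0.045],
    [0, 0, -0.045]
  ],
  "travel": [
    [0, 0.001, -0.002],
    [0, 0.002, 0],
    [0, 0.002, 0]
  ],
  "grip": [1, 1, 1]
}}

```text
time_s: 19.7
ee_pos: [0.5517, 0.2958, 0.0771]
eef_rot: [-1.571, -0.002, 0.257]
force: [-0.5, -1.8, 9.8]
grip_width: 0.0166
```

```bash
python3 o.py
```

```text
19.7 [0.55173 0.29579 0.07708] [-90.    -0.09  14.72] -1.3937466110278591 [-0.53 -1.82  9.79] [-0.219  0.196  0.21 ] 0.016553059922904557
```

Emit:
{"name": "play_rows", "arguments": {
  "twist": [
    [0, 0, -0.045],
    [0, 0, -0.045],
    [0, 0, -0.045],
    [0, 0, -0.045]
  ],
  "travel": [
    [0, 0.002, 0],
    [0, 0.002, 0],
    [0, 0.001, 0],
    [0, 0.001, 0]
  ],
  "grip": [1, 1, 1, 1]
}}

```text
time_s: 20.1
ee_pos: [0.5517, 0.2962, 0.0771]
eef_rot: [-1.57, -0.002, -0.026]
force: [-1.5, -0.5, 9.3]
grip_width: 0.0165
```

```bash
python3 o.py
```

```text
20.1 [0.55172 0.29617 0.0771 ] [-89.97  -0.09  -1.49] -1.110482844191773 [-1.5  -0.5   9.34] [-0.122  0.234  0.184] 0.01649120751899294
```

Emit:
{"name": "play_rows", "arguments": {
  "twist": [
    [0, 0, -0.045],
    [0, 0, -0.045],
    [0, 0, -0.045]
  ],
  "travel": [
    [-0.002, 0.002, 0],
    [0, 0.002, 0],
    [0, 0.002, 0]
  ],
  "grip": [1, 1, 1]
}}

```text
time_s: 20.4
ee_pos: [0.5517, 0.2964, 0.0771]
eef_rot: [-1.57, -0.002, -0.238]
force: [-0.2, -1.0, 9.2]
grip_width: 0.0167
```

Emit:
{"name": "play_rows", "arguments": {
  "twist": [
    [0, 0, -0.045],
    [0, 0, -0.045],
    [0, 0, -0.045],
    [0, 0, 0],
    [0, 0, 0]
  ],
  "travel": [
    [0, 0.002, 0],
    [0, 0.002, 0],
    [0, 0.002, 0],
    [0, 0, 0],
    [0, 0, 0]
  ],
  "grip": [1, 1, 1, 1, 1]
}}

```text
time_s: 20.9
ee_pos: [0.5518, 0.2967, 0.0771]
eef_rot: [-1.569, -0.002, -0.447]
force: [0.0, -1.1, 8.6]
grip_width: 0.0165
```

```bash
python3 o.py
```

```text
20.9 [0.55181 0.29674 0.07711] [-89.92  -0.09 -25.64] -0.6880870498129911 [ 0.01 -1.07  8.62] [-0.213 -0.069  0.088] 0.016493719973807965
```

Emit:
{"name": "play_rows", "arguments": {
  "twist": [
    [0, 0, 0.03],
    [0, 0, 0.045],
    [0, 0, 0.045],
    [0, 0, 0.045],
    [0, 0, 0.045],
    [0, 0, 0.045],
    [0, 0, 0.038],
    [0, 0, 0],
    [0, 0, 0]
  ],
  "travel": [
    [0, -0.002, 0],
    [0, -0.002, 0],
    [0, -0.002, 0],
    [0, -0.002, 0],
    [0, -0.002, 0],
    [0, -0.002, 0],
    [0, -0.002, 0],
    [0, 0, 0],
    [0, 0, 0]
  ],
  "grip": [1, 1, 1, 1, 1, 1, 1, 1, 1]
}}

```text
time_s: 21.8
ee_pos: [0.5517, 0.2961, 0.0771]
eef_rot: [-1.57, -0.002, 0.013]
force: [-0.6, -1.9, 7.7]
grip_width: 0.0168
```

```bash
python3 o.py; python3 - <<'E'
from h import *
c=ctrl.camera('wrist');i=c['img'][170:340,230:420,::-1];cv2.imwrite('pics/w12.png',cv2.resize(np.clip(i*1.4,0,255).astype(np.uint8),None,fx=4,fy=4,interpolation=cv2.INTER_CUBIC))
E
```

```text
21.8 [0.5517  0.2961  0.07712] [-89.96  -0.1    0.74] -1.1495277422137813 [-0.59 -1.86  7.69] [-0.06   0.103 -0.044] 0.016809280046009137
```

View pics/w12.png

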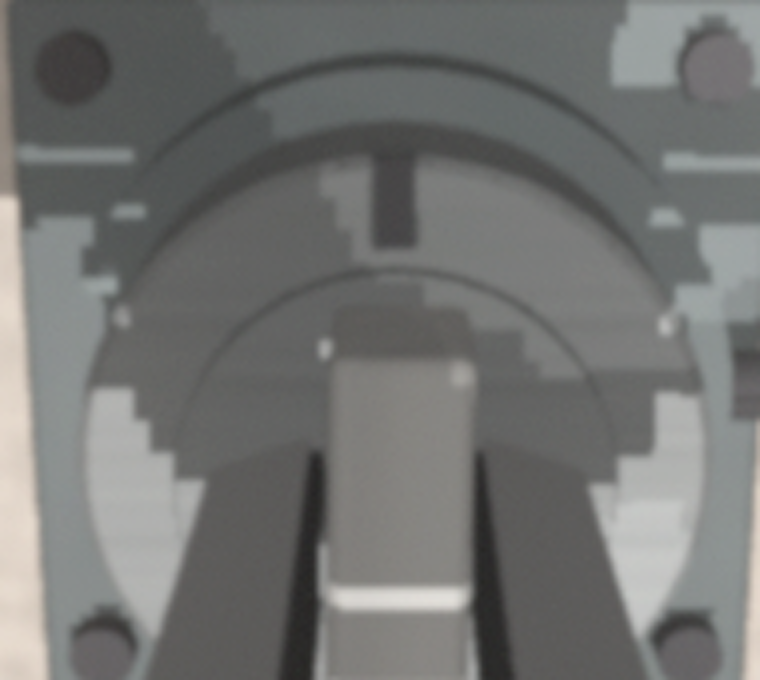

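Emit:
{"name": "play_rows", "arguments": {
  "twist": [
    [0, 0, 0],
    [0, 0, 0],
    [0, 0, 0]
  ],
  "travel": [
    [0, -0.003, 0.005],
    [0, 0, 0.003],
    [0, 0, 0]
  ],
  "grip": [1, 1, 1]
}}

```text
time_s: 22.15
ee_pos: [0.5516, 0.2961, 0.0771]
eef_rot: [-1.57, -0.002, 0.013]
force: [1.4, 0.9, 5.7]
grip_width: 0.0166
```

```bash
python3 o.py
```

```text
22.15 [0.55164 0.29608 0.07713] [-89.95  -0.09   0.73] -1.149594331424417 [1.45 0.95 5.69] [ 0.325 -0.269 -0.084] 0.01656537429041407
```

Emit:
{"name": "play_rows", "arguments": {
  "twist": [
    [0, 0, 0],
    [0, 0, 0]
  ],
  "travel": [
    [0.002, 0.002, 0.004],
    [0, 0, 0]
  ],
  "grip": [1, 1]
}}

```text
time_s: 22.35
ee_pos: [0.5516, 0.2961, 0.0771]
eef_rot: [-1.57, -0.001, 0.013]
force: [2.0, 0.9, 6.2]
grip_width: 0.0165
```

```bash
python3 o.py
```

```text
22.35 [0.55163 0.29607 0.07712] [-8.997e+01 -6.000e-02  7.300e-01] -1.1495094064370308 [2.02 0.92 6.21] [ 0.406 -0.3   -0.132] 0.016498504110279942
```

Emit:
{"name": "play_rows", "arguments": {
  "twist": [
    [0, 0, 0],
    [0, 0, 0],
    [0, 0, 0]
  ],
  "travel": [
    [0.003, 0.002, 0.004],
    [0, 0, 0],
    [0, 0, 0]
  ],
  "grip": [1, 1, 1]
}}

```text
time_s: 22.65
ee_pos: [0.5516, 0.2961, 0.0771]
eef_rot: [-1.57, -0.001, 0.013]
force: [3.1, 1.2, 5.4]
grip_width: 0.0166
```

```bash
python3 o.py
```

```text
22.65 [0.55164 0.29607 0.07714] [-8.998e+01 -4.000e-02  7.300e-01] -1.1495017186827605 [3.13 1.17 5.39] [ 0.27  -0.407 -0.059] 0.01662286421783009
```

Emit:
{"name": "play_rows", "arguments": {
  "twist": [
    [0, 0, 0],
    [0, 0, 0],
    [0, 0, 0],
    [0, 0, 0],
    [0, 0, 0]
  ],
  "travel": [
    [0, 0, 0],
    [0, 0, 0],
    [0, 0, 0],
    [0, 0, 0],
    [0, 0, 0]
  ],
  "grip": [0.65, 0.55, 0.4, 0.3, 0.3]
}}

```text
time_s: 23.15
ee_pos: [0.5512, 0.2959, 0.0766]
eef_rot: [-1.571, 0.001, 0.013]
force: [-0.9, 0.8, 0.7]
grip_width: 0.0327
```

```bash
python3 o.py; python3 - <<'E'
from h import *
c=ctrl.camera('wrist');i=c['img'][170:340,230:420,::-1];cv2.imwrite('pics/w13.png',cv2.resize(np.clip(i*1.4,0,255).astype(np.uint8),None,fx=4,fy=4,interpolation=cv2.INTER_CUBIC))
E
```

```text
23.15 [0.55117 0.29587 0.07659] [-9.002e+01  4.000e-02  7.400e-01] -1.1495754212693596 [-0.89  0.76  0.73] [ 0.025 -0.013  0.002] 0.03271352282470874
```

View pics/w13.png

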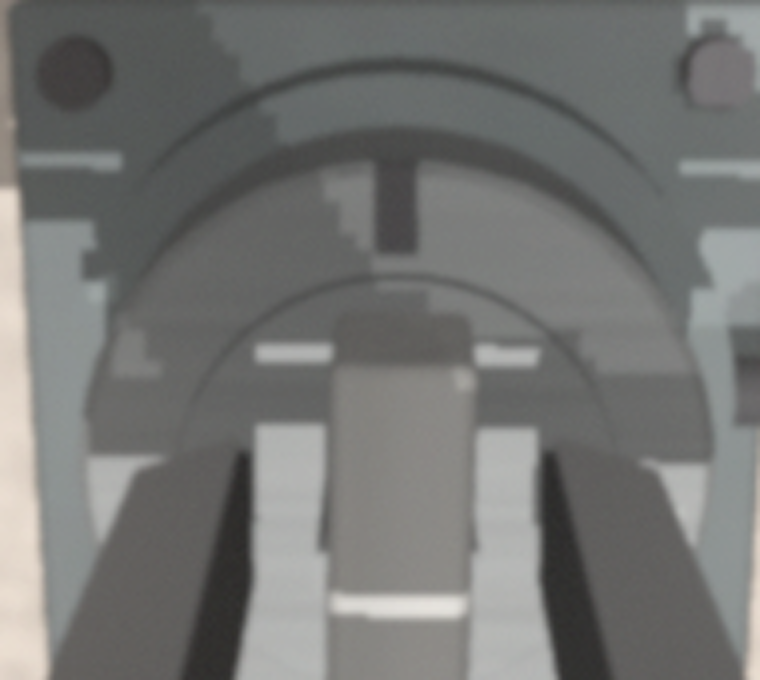

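Emit:
{"name": "play_rows", "arguments": {
  "twist": [
    [0, 0, 0],
    [0, 0, 0],
    [0, 0, 0],
    [0, 0, 0],
    [0, 0, 0],
    [0, 0, 0],
    [0, 0, 0],
    [0, 0, 0]
  ],
  "travel": [
    [0, 0, 0.2],
    [0, 0, 0.4],
    [0, 0, 0.6],
    [0, 0, 0.6],
    [0.4, 0, 0.6],
    [0.6, 0, 0.3],
    [0, 0, 0],
    [0, 0, 0]
  ],
  "grip": [0.2, 0.2, 0.2, 0.2, 0.2, 0.2, 0.2, 0.2]
}}

```text
time_s: 24.0
ee_pos: [0.6013, 0.2958, 0.2119]
eef_rot: [-1.571, 0.0, 0.012]
force: [0.0, 1.0, 0.0]
grip_width: 0.0378
```

```bash
python3 o.py; python3 - <<'E'
from h import *
for n in ('wrist','top','scene'):
    c=ctrl.camera(n); np.savez('f_%s.npz'%n,**{k:c[k] for k in ['img','vfov','cx','cy','k1','rvec','tvec']})
    u,v=proj(c,(.5517,.2961,.07)).round().astype(int); print(n,u,v)
    r={'wrist':65,'top':24,'scene':40}[n]; v0=max(v-r,0);u0=max(u-r,0)
    i=c['img'][v0:v0+2*r,u0:u0+2*r,::-1]; print(u0,v0,600/(2*r))
    cv2.imwrite('pics/f_%s.png'%n,cv2.resize(np.clip(i*1.4,0,255).astype(np.uint8),(600,600),interpolation=cv2.INTER_CUBIC))
E
```

```text
24.0 [0.6013  0.29582 0.21188] [-9.0e+01  2.0e-02  7.1e-01] -1.1807288207296065 [0.   0.97 0.03] [ 0.027 -0.004  0.019] 0.037781441923296466
wrist 328 165
263 100 4.615384615384615
top 138 194
114 170 12.5
scene 438 349
398 309 7.5
```

View pics/f_wrist.png

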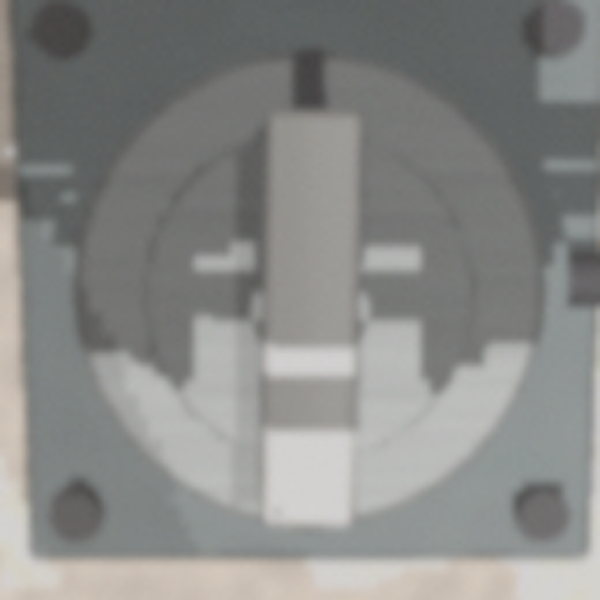

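View pics/f_top.png

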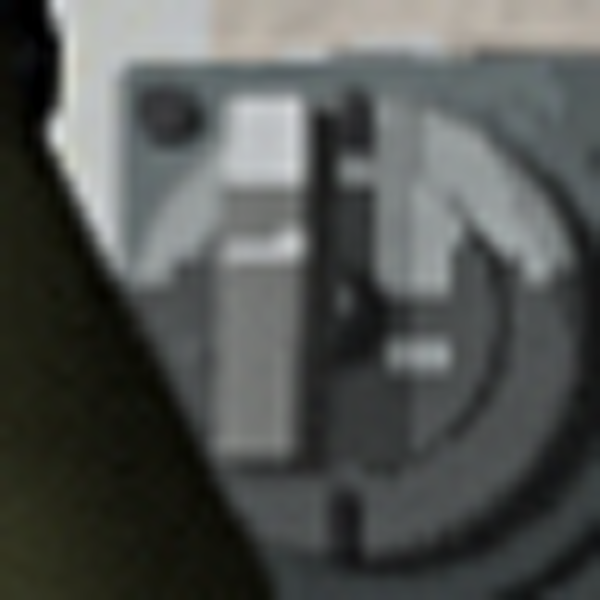

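View pics/f_scene.png

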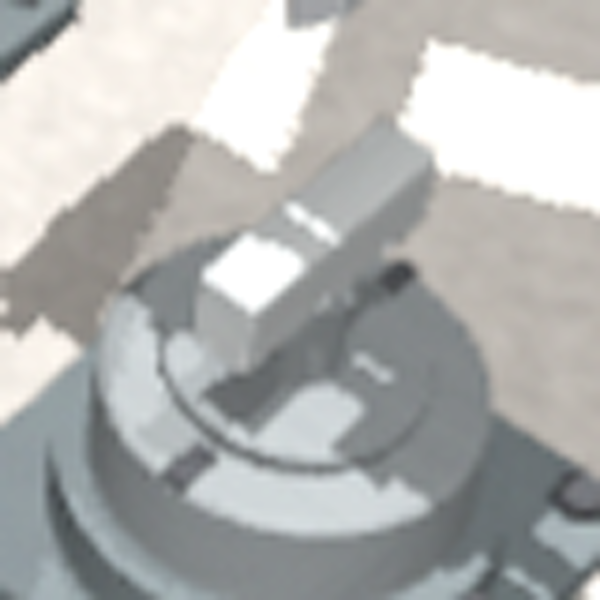

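```bash
python3 - <<'E'
from h import *
def run(n,u0,v0,k,P,M,tag,zb=.098,zm=.0513):
    c={a:b for a,b in np.load(n).items()}
    g=lambda p:((p[0]+.5)/k-.5+u0,(p[1]+.5)/k-.5+v0)
    Q=[atz(c,g(p),zb) for p in P]; a=(Q[0]+Q[1])/2;b=(Q[2]+Q[3])/2;d=b-a
    if d[0]<0:d=-d
    print(tag,'bar',(a+b)/2,np.linalg.norm(d),np.degrees(np.arctan2(d[1],d[0])))
    m=[atz(c,g(p),zm) for p in M];print('marks',m)
    if len(m)==2:
        d=m[1]-m[0]; d=d if d[0]>0 else -d; print(np.degrees(np.arctan2(d[1],d[0])),(m[0]+m[1])/2)
run('f_wrist.npz',263,100,600/130,[(271,113),(360,113),(265,524),(351,524)],[(309,78)],'wrist')
run('f_top.npz',114,170,12.5,[(232,95),(305,95),(213,455),(295,455)],[(357,125),(347,525)],'top')
run('f_scene.npz',398,309,7.5,[(202,272),(253,309),(385,120),(434,158)],[(188,467),(398,278)],'scene')
E
```

```text
wrist bar [0.55239136 0.29718887 0.098     ] 0.05926164618104359 -0.295436030556463
marks [array([0.51697172, 0.29650199, 0.0513    ])]
top bar [0.55293343 0.29481185 0.098     ] 0.05898315958668711 -0.835016638855625
marks [array([0.58633575, 0.29418261, 0.0513    ]), array([0.51821892, 0.29424158, 0.0513    ])]
-0.04960067772048973 [0.55227733 0.2942121  0.0513    ]
scene bar [0.55213125 0.29681681 0.098     ] 0.05802498465345506 -0.9326183667393398
marks [array([0.58689725, 0.29677967, 0.0513    ]), array([0.51634569, 0.29651645, 0.0513    ])]
0.2137603085652826 [0.55162147 0.29664806 0.0513    ]
```

```bash
python3 - <<'E'
from h import *
c=ctrl.camera('scene');save(c,'end.png')
print(ctrl.hand_in()); print(ctrl.get_obs()['time_s'])
E
```

```text
the job is handed in; nothing more can be done
None
the job is handed in; nothing more can be done
```

View pics/end.png

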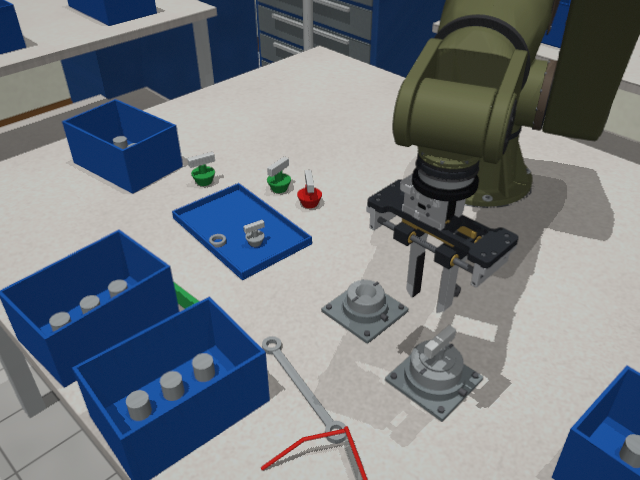

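The larger cone is seated in the larger cup and released. I handed the job in at about 24 s on the robot's clock.

- **Lowering:** I gripped the cone by its bar and lowered it in small steps. Contact forces stayed within a few newtons, and I used them to centre the cone until it seated.
- **Press and rock test:** I pressed with about 9–10 N and held for over half a second. With the push kept on (7.7–9.8 N in the readings), I turned it about 25° anticlockwise, then about 26° clockwise past the marks. I then turned it back in line and let go.
- **Last pictures:** The cone sits upright and concentric in the cup, the gripper is clear, and the smaller cone and the look-alikes have not moved.
- **Bar alignment:** The bar ended about 1° clockwise of the marks. The cameras put it at 0.8 to 1.1°, because it slipped slightly in the grip during the turns. I left it there rather than disturb the seat again.
- **Check that disagreed:** Raising the commanded height before release did not bring the push down to zero. About 5 N vertical and 3 N sideways was still on when the fingers opened.

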